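# Shoe heels to the finishing rack in reverse order

### The job

The four re-tipped wooden shoe heels stand in a row of job trays on the dark gluing rack; the finishing rack is worked from the other end, so move them into the four bays of the plywood finishing rack in reverse order, one heel upright in each bay. Each rack has a brass knob at one end: the heel nearest the knob on the gluing rack goes to the bay farthest from the knob on the finishing rack, the next to the next, and so on, until the heel farthest from the first knob stands in the bay beside the second. Do not knock any heel over.

Things in the scene. Friction and masses are not known exactly. Their poses are not given: they have to be found in the camera images.
- column_mid (a point): slim round heel, 70 mm high: a 40 mm round foot 6 mm thick, above it a straight round shaft of 22 mm diameter. Loose, 45 g. Wood with a 5 mm black rubber tip on top. Point: centre of the heel, half-way up (35 mm above its underside), z up
- block_mid (a point): square heel, 60 mm high: a 36 mm square foot 6 mm thick, above it a shaft 28 by 28 mm. Loose, 60 g. Wood with a 5 mm black rubber tip on top. Point: centre of the heel, half-way up (30 mm above its underside), z up, x and y square to its sides
- spool_mid (a point): hourglass-shaped round heel, 60 mm high: a 40 mm round foot, a straight waist of 22 mm diameter from 18 to 44 mm up, and a top of 34 mm diameter. Loose, 50 g. Wood with a 5 mm black rubber tip on top. Point: centre of the heel, half-way up (30 mm above its underside), z up
- slab_mid (a point): flat oblong heel, 60 mm high: a foot 34 (x) by 38 (y) mm, 6 mm thick, above it an upright slab 16 mm thick (x) and 38 mm wide (y). Loose, 50 g. Wood with a 5 mm black rubber tip on top. Point: centre of the heel, half-way up (30 mm above its underside), z up, x through its thickness
- column_tray: fixed grey plastic job tray, 58 mm square, 10 mm high over all, 3 mm walls and floor, under the column heel at the start; origin at the centre of its underside, which lies 40 mm above the bench; axes parallel to glue_rack's. The four trays are alike; their order along the rack changes from start to start. Listed so that the first order can still be read
- block_tray: fixed grey plastic job tray, 58 mm square, 10 mm high over all, 3 mm walls and floor, under the block heel at the start; origin at the centre of its underside, which lies 40 mm above the bench; axes parallel to glue_rack's. The four trays are alike; their order along the rack changes from start to start. Listed so that the first order can still be read
- spool_tray: fixed grey plastic job tray, 58 mm square, 10 mm high over all, 3 mm walls and floor, under the spool heel at the start; origin at the centre of its underside, which lies 40 mm above the bench; axes parallel to glue_rack's. The four trays are alike; their order along the rack changes from start to start. Listed so that the first order can still be read
- slab_tray: fixed grey plastic job tray, 58 mm square, 10 mm high over all, 3 mm walls and floor, under the slab heel at the start; origin at the centre of its underside, which lies 40 mm above the bench; axes parallel to glue_rack's. The four trays are alike; their order along the rack changes from start to start. Listed so that the first order can still be read
- glue_rack: fixed dark wooden gluing rack, 80 (x) by 280 (y) mm, its board's top 40 mm above the bench. The trays stand on it at y = +93, +31, -31 and -93 mm (in some order); its 22 mm high brass knob is at y = +133 mm. Heels stand about the middle of their trays (within 5 mm), on the tray floor 43 mm above the bench, turned up to 0.2 rad from the rack's axes. Origin on the bench at its centre, y along the row towards the knob, z up. It may stand on the robot's left or right
- finish_rack: fixed plywood finishing rack on steel legs, 66 (x) by 252 (y) mm, four empty bays in a row with centres at y = +93, +31, -31 and -93 mm, x = 0; each bay is 58 mm square inside, its floor 50 mm above the bench, walls and partitions 8 mm higher and 4 mm thick. Its 22 mm high brass knob is at y = +134 mm. Origin on the bench at its centre, y along the row towards the knob, z up. It stands on the other side from glue_rack
Mind the look-alikes: they are no part of the job. What is shaped like the part that bears column_mid but pink is not meant.

How it is judged:
At the end, for the whole second after the job is handed in: Each heel stands upright (within 0.08 rad) and still on the floor of the finishing rack's bay (within 14 mm of the bay's centre along either axis, 5 mm in height) that mirrors its first place: gluing place y goes to finishing bay -y, so the row is reversed as counted from the brass knobs (x of column_mid in the frame of finish_rack between -0.014 and 0.014 m and z of column_mid in the frame of finish_rack between 0.08 and 0.09 m and angle between each of column_mid, block_mid, spool_mid, slab_mid's own z axis and vertical below 0.08 rad and linear speed of each of column, block, spool, slab below 0.01 m/s and ((y of column_tray in the frame of glue_rack between 0.073 and 0.113 m and y of column_mid in the frame of finish_rack between -0.107 and -0.079 m) or (y of column_tray in the frame of glue_rack between 0.011 and 0.051 m and y of column_mid in the frame of finish_rack between -0.045 and -0.017 m) or (y of column_tray in the frame of glue_rack between -0.051 and -0.011 m and y of column_mid in the frame of finish_rack between 0.017 and 0.045 m) or (y of column_tray in the frame of glue_rack between -0.113 and -0.073 m and y of column_mid in the frame of finish_rack between 0.079 and 0.107 m)) and x of block_mid in the frame of finish_rack between -0.014 and 0.014 m and z of block_mid in the frame of finish_rack between 0.075 and 0.085 m and ((y of block_tray in the frame of glue_rack between 0.073 and 0.113 m and y of block_mid in the frame of finish_rack between -0.107 and -0.079 m) or (y of block_tray in the frame of glue_rack between 0.011 and 0.051 m and y of block_mid in the frame of finish_rack between -0.045 and -0.017 m) or (y of block_tray in the frame of glue_rack between -0.051 and -0.011 m and y of block_mid in the frame of finish_rack between 0.017 and 0.045 m) or (y of block_tray in the frame of glue_rack between -0.113 and -0.073 m and y of block_mid in the frame of finish_rack between 0.079 and 0.107 m)) and x of spool_mid in the frame of finish_rack between -0.014 and 0.014 m and z of spool_mid in the frame of finish_rack between 0.075 and 0.085 m and ((y of spool_tray in the frame of glue_rack between 0.073 and 0.113 m and y of spool_mid in the frame of finish_rack between -0.107 and -0.079 m) or (y of spool_tray in the frame of glue_rack between 0.011 and 0.051 m and y of spool_mid in the frame of finish_rack between -0.045 and -0.017 m) or (y of spool_tray in the frame of glue_rack between -0.051 and -0.011 m and y of spool_mid in the frame of finish_rack between 0.017 and 0.045 m) or (y of spool_tray in the frame of glue_rack between -0.113 and -0.073 m and y of spool_mid in the frame of finish_rack between 0.079 and 0.107 m)) and x of slab_mid in the frame of finish_rack between -0.014 and 0.014 m and z of slab_mid in the frame of finish_rack between 0.075 and 0.085 m and ((y of slab_tray in the frame of glue_rack between 0.073 and 0.113 m and y of slab_mid in the frame of finish_rack between -0.107 and -0.079 m) or (y of slab_tray in the frame of glue_rack between 0.011 and 0.051 m and y of slab_mid in the frame of finish_rack between -0.045 and -0.017 m) or (y of slab_tray in the frame of glue_rack between -0.051 and -0.011 m and y of slab_mid in the frame of finish_rack between 0.017 and 0.045 m) or (y of slab_tray in the frame of glue_rack between -0.113 and -0.073 m and y of slab_mid in the frame of finish_rack between 0.079 and 0.107 m))); the robot touches nothing.
It fails at once if the column heel is knocked over (angle between column_mid's own z axis and vertical above 0.7 rad).
It fails at once if the block heel is knocked over (angle between block_mid's own z axis and vertical above 0.7 rad).
It fails at once if the spool heel is knocked over (angle between spool_mid's own z axis and vertical above 0.7 rad).
It fails at once if the slab heel is knocked over (angle between slab_mid's own z axis and vertical above 0.7 rad).
It also fails if it takes over 104 s, if anything falls off the work surface, if the arm or the gripper's body presses on something with over 40 N, if the wrist force passes 120 N, or if a joint passes its speed limit or range.

### The arm

A 6-joint arm with a two-finger parallel gripper is mounted at the origin on the work surface. World frame = base frame: x ahead of the robot, y to its left, z up, the work surface at z = 0. Lengths are in m, angles in rad, forces in N, time in s.
With the tool pointing down it reaches from about 0.375 to 0.9 m from the base axis. Payload 3.1 kg.
Tool frame: the origin (TCP) lies midway between the tips of the shut fingers; the grasp point (between the pads) lies 19 mm behind it (grip_depth is the distance from the TCP to the grasp point, in m); y points along the fingers, z is the direction in which the jaws open and shut, and the axes are right-handed (so a half turn about y gives the same grasp; the last joint's range is limited). The gripper opens to 85 mm and grips with 20 to 120 N. Pads are 22 mm wide; open, the fingers measure 114 mm over their backs; the gripper's body (76 mm by 85 mm) begins 54 mm behind the grasp point. The pads swing forward as they close: fully open they stand 13 mm farther back than shut.
Start: joints at [1.062, 0.527, 1.433, -0, 1.181, -0.178], TCP at [0.202, 0.591, 0.194] pointing down, gripper open.
Joint ranges: [-3.08, 3.08], [-0.75, 2.2], [0.22, 2.44], [-1.43, 4.57], [0, 2.65], [-2.85, 2.85]. Speed limits (rad/s): [2.79, 2.79, 3.14, 3.14, 3.14, 3.14].

### API

Orientations are given as a unit quaternion [x, y, z, w].
In Python, from station import sense, snapshot, camera_model, sign_off, grip_depth gives the robot as it stands.
- The arm moves only by the tool play_rows, never from a script. Its argument "deltas" is a list of rows, each a list of 6 numbers: the shift along the tool's x, y, z in m, then the turn, a rotation vector about the tool's x, y, z in rad. A call has 1 to 12 rows; each row is the pose to reach, as a shift and turn from the pose commanded when the call began, along the tool's axes at that moment; what a row does not reach only later rows make up. A row lasts 1/10 s, in which the tool goes at most 50 mm and 8.59 degrees, less where a joint would pass 70% of its speed; a pose out of reach is approached as far as the arm can. A call with a gripper value outside its range is refused whole. "gripper" is the finger opening in m, from 0 to 0.0854, set as the call begins (left out, the last holds). The fingers move at their own pace and stop on an object; "force" is the grip in N (left out, the last holds). Time passes only in rows, so rows that repeat a pose let the fingers close. It gives the time, the measured TCP pose, the force and the opening at its end, in the units of the state.
- sense(): the state, without advancing time (a new reading comes with each control period).
- snapshot(name): name is "side" or "top"; returns the picture (480x640x3 uint8, red, green, blue); there is no depth.
- camera_model(name): a dict with "fx", "fy", "cx", "cy" (pixels), "distortion" ([k1, k2, p1, p2, k3] as OpenCV has them; the pictures are not rectified), "camera_from_world" (4x4, takes a point from world to camera coordinates). Camera axes: x right, y up, looking along -z (the intrinsics and any distortion apply to the point x, -y, -z); pixel columns grow to the right and rows downward; lengths in m; the calibration is good to about 2 mm. A picture is of the moment at which its call begins. camera_model takes no time and is no camera call.
- sign_off(): hands the job in, once; it reports no verdict.
The state is a dict: "t": time; "q": joint angles; "qd": joint speeds; "tau": joint torques, N m; "tcp_pos": TCP position; "tool_rot": TCP orientation; "force": force on the tool from outside, world axes, zero at the start; "ft_torque": the same for the moment, N m; "finger_gap": opening from 0.0 (shut) to 1.0 (fully open).
Only numpy, scipy, OpenCV 4.12 (cv2) and the standard library are available. Lean on these libraries where they do the work, as an engineer would, in place of code of your own. Each camera call takes 0.05 s, during which the arm holds its last target.

## Working session

There is one attempt and no reset: what is moved stays moved. The work goes in short steps, Python scripts to look and compute and a tool call to move; the robot and the scene stay as the last step left them, time stands still between calls to the robot, and variables do not carry over. Pictures are saved under pics/ and viewed, and the job is handed in when it is done.

Besides the shell and the picture viewer there is one more tool, called after "Call:" by a JSON object that holds its "name" and its "arguments". play_rows: Moves the arm, as the interface text tells. Its arguments: {"type":"object","properties":{"deltas":{"type":"array"},"gripper":{"type":"number"},"force":{"type":"number"}},"required":["deltas"]}

```bash
mkdir -p pics; ls
python3 - <<'E'
from station import *
import cv2,numpy as np
print(sense()); print(grip_depth if not callable(grip_depth) else grip_depth())
for n in("side","top"):
    cv2.imwrite(f"pics/{n}0.png",snapshot(n)[:,:,::-1]); print(n,camera_model(n))
E
```

```text
pics
{'t': 0.0, 'q': array([ 1.06250278e+00,  5.28469934e-01,  1.43389703e+00,  3.23089992e-05,
        1.18139399e+00, -1.78512299e-01]), 'qd': array([-2.05143569e-04,  4.90454317e-04,  2.48036231e-04, -9.73602934e-04,
       -6.42262736e-05,  1.78816545e-03]), 'tau': array([ 4.78366237e-04, -4.42340362e+01, -1.78025401e+01, -7.30065062e-05,
        8.35548359e-03,  1.37050350e-05]), 'tcp_pos': array([0.20197666, 0.59062985, 0.19283307]), 'tool_rot': array([ 0.69823298, -0.11633993,  0.11580381, -0.69679639]), 'force': array([-0.30001474,  0.66531188,  0.01244987]), 'ft_torque': array([ 0.01227936, -0.02913378,  0.01837679]), 'finger_gap': 1.0005067452479328}
0.0187
side {'fx': 507.014291638516, 'fy': 507.014291638516, 'cx': 314.82746346478456, 'cy': 234.6355822344148, 'distortion': array([-0.05550637,  0.        ,  0.        ,  0.        ,  0.        ]), 'camera_from_world': array([[-0.92911804, -0.36969383,  0.00813223,  0.54468733],
       [ 0.25982104, -0.63702045,  0.72573961, -0.23135041],
       [-0.26312106,  0.67641069,  0.68792142, -0.87150657],
       [ 0.        ,  0.        ,  0.        ,  1.        ]])}
top {'fx': 504.490365030401, 'fy': 504.490365030401, 'cx': 318.5877487332672, 'cy': 245.9914739416259, 'distortion': array([-0.14575014,  0.        ,  0.        ,  0.        ,  0.        ]), 'camera_from_world': array([[ 0.02715871, -0.99957952,  0.0101585 , -0.01203901],
       [ 0.98657434,  0.02843971,  0.16081745, -0.56654121],
       [-0.16103873,  0.00565452,  0.98693189, -0.76875966],
       [ 0.        ,  0.        ,  0.        ,  1.        ]])}
```

View pics/side0.png

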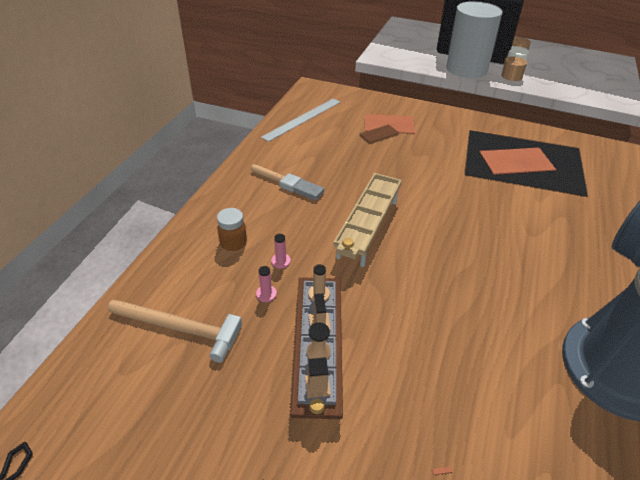

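View pics/top0.png

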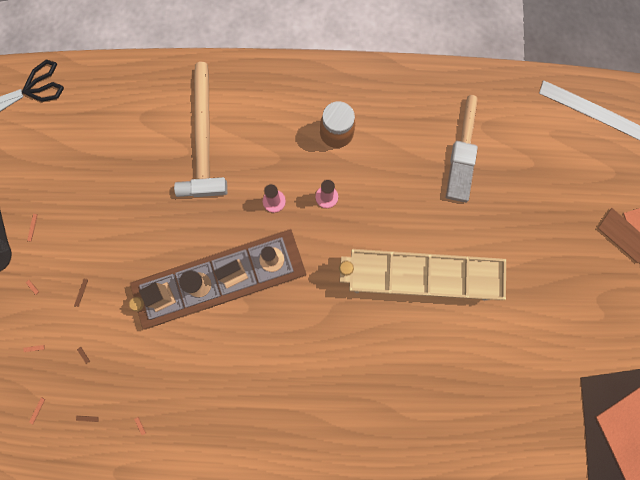

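The top view shows the gluing rack on the left with its knob at (136,303). From the knob come block (155,297), spool (195,283), slab (232,270) and column (270,258). The finishing rack has its knob at (347,268). Three things are column-shaped: pink at (273,198), pink at (327,193), and natural wood at (270,258) in a tray. The wooden one is meant. I'll confirm this in an enlarged crop.

Run:
```python
import cv2
a=cv2.imread("pics/top0.png"); 
cv2.imwrite("pics/c1.png",cv2.resize(a[175:335,115:315],None,fx=4,fy=4,interpolation=cv2.INTER_CUBIC)[:600])
cv2.imwrite("pics/c2.png",cv2.resize(a[235:310,325:515],None,fx=4,fy=4,interpolation=cv2.INTER_CUBIC))
b=cv2.imread("pics/side0.png")
cv2.imwrite("pics/c3.png",cv2.resize(b[255:420,240:400],None,fx=3.6,fy=3.6,interpolation=cv2.INTER_CUBIC))
```

```text
(no output)
```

View pics/c1.png

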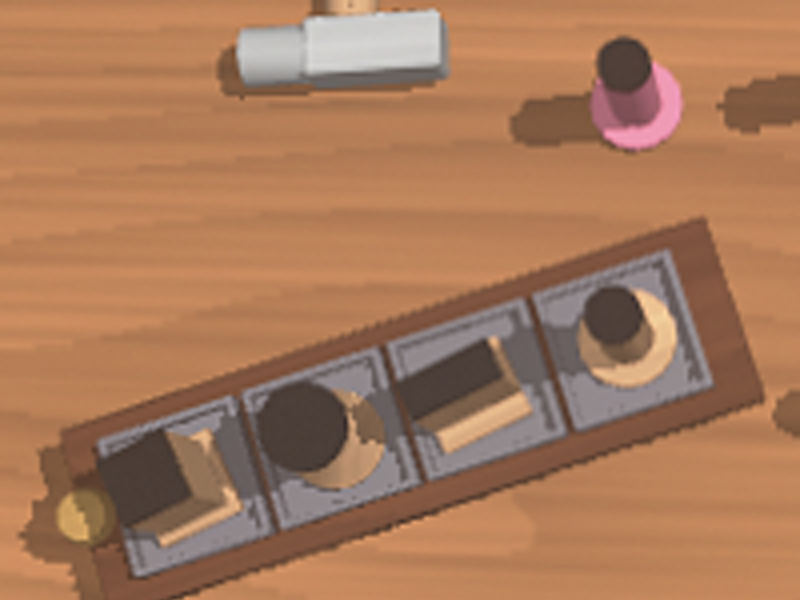

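View pics/c2.png

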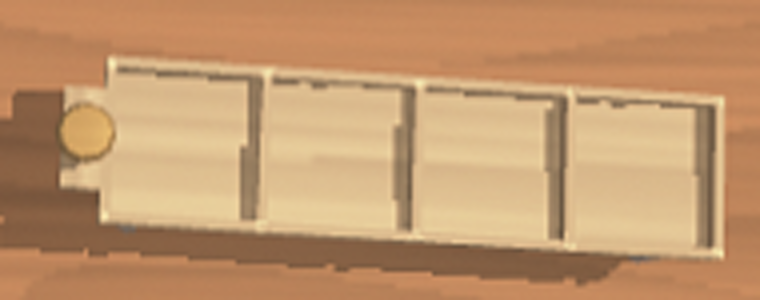

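View pics/c3.png

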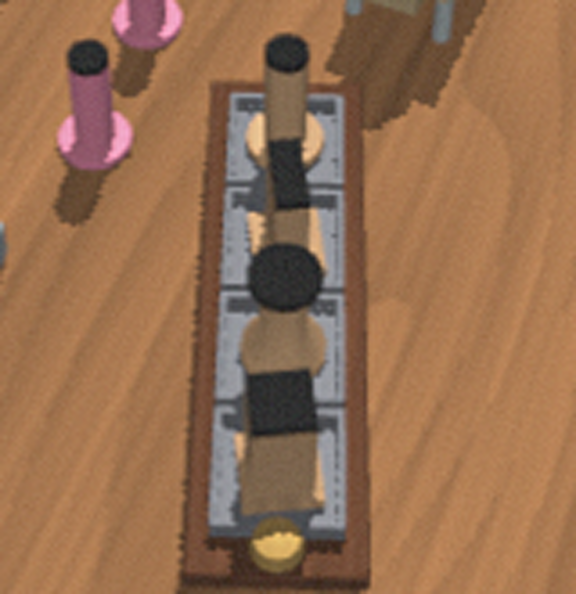

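The crops confirm it: the column heel is the wooden one in the tray at (270,258), and the pink ones on the bench are decoys. Next I'll measure the poses.

```bash
cat > h.py <<'E'
import cv2,numpy as np
from scipy.optimize import least_squares
from station import camera_model
def proj(n,P,m={}):
    c=m.setdefault(n,camera_model(n)); T=np.array(c["camera_from_world"]); P=np.atleast_2d(P).astype(float)
    X=(T[:3,:3]@P.T).T+T[:3,3]; X=X*[1,-1,-1]
    K=np.array([[c["fx"],0,c["cx"]],[0,c["fy"],c["cy"]],[0,0,1]])
    return cv2.projectPoints(X.reshape(-1,1,3),np.zeros(3),np.zeros(3),K,np.array(c["distortion"]))[0].reshape(-1,2)
def tri(obs,z):  # obs {cam:(u,v)}, fixed z
    f=lambda p:np.concatenate([(proj(n,[p[0],p[1],z])[0]-o) for n,o in obs.items()])
    r=least_squares(f,[.5,0]); return r.x,r.fun
def rack(n,loc,pix,p0,cz=0):
    loc=np.array(loc);pix=np.array(pix,float)
    def W(p): c,s=np.cos(p[2]),np.sin(p[2]); return np.c_[p[0]+c*loc[:,0]-s*loc[:,1],p[1]+s*loc[:,0]+c*loc[:,1],loc[:,2]]
    f=lambda p:(proj(n,W(p))-pix).ravel()
    r=least_squares(f,p0); return r.x,r.fun.reshape(-1,2)
def up(pts,s,u0,v0): return (np.array(pts,float)+.5)/s-.5+[u0,v0]
E
python3 - <<'E'
from h import *
# tips
tips={}
for n,roi in (("top",(235,335,120,300)),("side",(255,385,295,345))):
    a=cv2.imread(f"pics/{n}0.png"); v=a.max(2); s=a.max(2).astype(int)-a.min(2)
    m=np.zeros_like(v); r=roi
    m[r[0]:r[1],r[2]:r[3]]=((v<75)&(s<25))[r[0]:r[1],r[2]:r[3]]*255
    m=cv2.morphologyEx(m,cv2.MORPH_OPEN,np.ones((2,2)))
    k,l,st,c=cv2.connectedComponentsWithStats(m,connectivity=4)
    for i in range(1,k):
        if st[i,4]>60: print(n,st[i],c[i],cv2.minAreaRect(np.argwhere(l==i)[:,::-1].astype(np.float32)))
k=4
g=[(.040,.140,.04),(.040,-.140,.04),(-.040,-.140,.04)]
gp=up([(62,430),(705,217),(765,398)],4,115,175)
g+=[(.029,-.064,.05),(.029,-.122,.05),(-.029,-.122,.05),(-.029,.122,.05),(.029,.122,.05)]
gp=np.r_[gp,up([(532,293),(668,250),(714,383),(138,577),(99,440)],4,115,175)]
p,e=rack("top",g,gp,[.5,.2,.2]); print("glue top",p,np.abs(e).max(1).round(1))
f=[(.033,.126,.058),(.033,-.126,.058),(-.033,.126,.058),(-.033,-.126,.058)]
p,e=rack("top",f,up([(108,57),(723,97),(101,222),(722,257)],4,325,235),[.5,-.2,0]); print("fin top",p,e.round(1).tolist())
E
```

```text
side [315 266  11  10  96] [320.25       270.64583333] ((320.0, 270.5), (9.0, 10.0), 90.0)
side [316 295  12  19 180] [320.73333333 304.47222222] ((321.0, 304.0), (19.101348876953125, 10.17084789276123), 82.87498474121094)
side [310 324  21  19 319] [319.5862069  332.84326019] ((320.0, 333.0), (18.0, 20.0), 90.0)
side [309 359  21  18 323] [318.6377709  367.66873065] ((318.8019714355469, 367.5198059082031), (17.114639282226562, 19.2042179107666), 84.2894058227539)
glue top [0.50973419 0.16726746 0.35504271] [1.1 0.7 0.6 0.3 0.5 0.3 0.4 0.4]
fin top [ 0.52425646 -0.173465   -0.03496233] [[-0.1, -0.1], [0.4, -0.4], [-0.5, 0.1], [0.3, 0.3]]
```

Run:
```python
import cv2
b=cv2.imread("pics/side0.png")
cv2.imwrite("pics/c4.png",cv2.resize(b[165:275,320:420],None,fx=5,fy=5,interpolation=cv2.INTER_CUBIC))
```

```text
(no output)
```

View pics/c4.png

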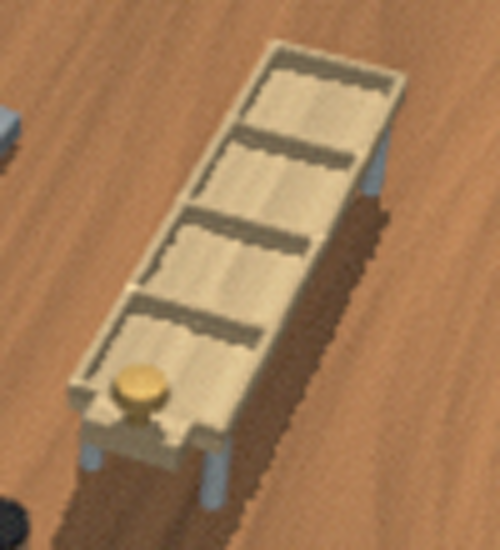

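Run:
```python
from h import *
a=cv2.imread("pics/top0.png")
for u,v in((155,296),(191,281),(226,268),(267,253)): print(a[v,u], end=' ')
b=a.astype(int); m=((b.max(2)<85)&(b[:,:,2]-b[:,:,0]<30)).astype(np.uint8)
M=np.zeros_like(m);M[235:335,120:300]=m[235:335,120:300]
M=cv2.morphologyEx(M,cv2.MORPH_OPEN,np.ones((2,2)))
k,l,st,c=cv2.connectedComponentsWithStats(M,connectivity=4)
T=[]
for i in range(1,k):
    if st[i,4]>60: print("top",st[i],c[i]); T.append(i)
cv2.imwrite("pics/m.png",cv2.resize(M[235:335,120:300]*255,None,fx=4,fy=4,interpolation=0))
f=[(.033,-.126,.058),(-.033,-.126,.058),(.033,.126,.058),(-.033,.126,.058)]
p,e=rack("side",f,up([(275,42),(405,78),(72,385),(225,432)],5,320,165),[.5,-.2,0]); print("fin side",p,e.round(1).tolist())
g=[(.04,-.14,.04),(-.04,-.14,.04),(.04,.14,.04),(-.04,.14,.04)]
p,e=rack("side",g,up([(212,83),(359,85),(183,583),(369,584)],3.6,240,255),[.5,.2,.3]); print("glue side",p,e.round(1).tolist())
```

```text
[54 61 75] [57 63 75] [57 62 75] [57 63 78] top [262 248  14  14 153] [268.83006536 254.46405229]
top [215 261  26  20 257] [227.6848249  270.64202335]
top [180 272  23  22 387] [191.1627907  282.44702842]
top [140 283  23  24 341] [151.37829912 295.17008798]
fin side [ 0.52735277 -0.16958736 -0.03197821] [[-0.5, -0.3], [0.8, -0.4], [-0.4, 0.1], [0.2, 0.3]]
glue side [0.51267808 0.17226098 0.3596461 ] [[-0.7, -0.1], [0.5, 0.2], [-0.6, -0.5], [0.7, 0.3]]
```

View pics/m.png

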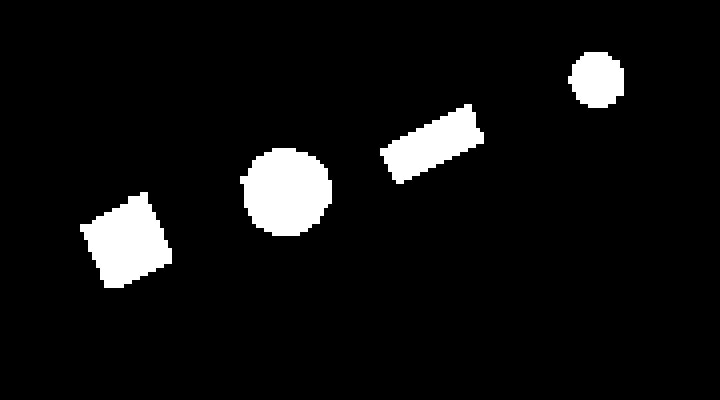

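Run:
```python
from h import *
O={"column":((268.83,254.46),(320.25,270.65),.1105),"slab":((227.68,270.64),(320.73,304.47),.1005),"spool":((191.16,282.45),(319.59,332.84),.1005),"block":((151.38,295.17),(318.64,367.67),.1005)}
R={"top":(.5097,.1673,.355),"side":(.5127,.1723,.3596)}
for k,(t,s,z) in O.items():
    pt=tri({"top":t},z)[0];ps=tri({"side":s},z)[0];pb=tri({"top":t,"side":s},z)
    out=[]
    for n,p in(("top",pt),("side",ps)):
        r=R[n];d=p-r[:2];c,s_=np.cos(r[2]),np.sin(r[2]);out.append(((c*d[0]+s_*d[1])*1e3,(-s_*d[0]+c*d[1])*1e3))
    print(k,pt.round(4),ps.round(4),((pt+ps)/2).round(4),pb[1].round(1),"local mm",np.round(out,1).tolist())
# yaw by IoU-like fit: tip mask in top
a=cv2.imread("pics/top0.png").astype(int); m=((a.max(2)<85)&(a[:,:,2]-a[:,:,0]<30)).astype(np.uint8)
m[:235]=0;m[335:]=0;m[:,:120]=0;m[:,300:]=0
m=cv2.morphologyEx(m,cv2.MORPH_OPEN,np.ones((2,2)));k,l,st,c=cv2.connectedComponentsWithStats(m,connectivity=4)
for nm,u,(w,d) in(("slab",O["slab"],(.016,.038)),("block",O["block"],(.028,.028))):
    i=l[int(u[0][1]),int(u[0][0])]; M=cv2.resize((l==i).astype(np.uint8),None,fx=8,fy=8,interpolation=0); best=[]
    p=tri({"top":u[0]},u[2])[0]
    for yaw in np.arange(0.1,.62,.01):
      co,si=np.cos(yaw),np.sin(yaw)
      P=[(p[0]+co*x-si*y,p[1]+si*x+co*y,z) for x in(-w/2,w/2) for y in(-d/2,d/2) for z in(u[2]-.0025,u[2]+.0025)]
      h=cv2.convexHull(((proj("top",P)+.5)*8-.5).astype(np.float32)).astype(int)
      r=np.zeros_like(M);cv2.fillPoly(r,[h],1); best.append(((r&M).sum()/(r|M).sum(),yaw))
    print(nm,sorted(best)[-4:])
```

```text
column [0.5413 0.0775] [0.544 0.083] [0.5426 0.0803] [-1.2 -1.   1.5 -1.2] local mm [[-1.6, -95.1], [-2.1, -94.6]]
slab [0.5164 0.1393] [0.5189 0.145 ] [0.5177 0.1421] [-1.3 -0.9  1.4 -1.4] local mm [[-3.4, -28.6], [-3.8, -27.8]]
spool [0.4969 0.1936] [0.4999 0.1988] [0.4984 0.1962] [-1.4 -1.1  1.5 -1.2] local mm [[-2.9, 29.1], [-2.6, 29.3]]
block [0.4756 0.2534] [0.4783 0.2581] [0.477  0.2557] [-1.4 -1.   1.4 -1.1] local mm [[-2.0, 92.6], [-2.0, 92.4]]
slab [(np.float64(0.8799871127100897), np.float64(0.46999999999999986)), (np.float64(0.8807275458740208), np.float64(0.4999999999999998)), (np.float64(0.8854537606560915), np.float64(0.48999999999999977)), (np.float64(0.8856988375236551), np.float64(0.5199999999999998))]
block [(np.float64(0.912620950778292), np.float64(0.48999999999999977)), (np.float64(0.9128677863366587), np.float64(0.5099999999999998)), (np.float64(0.9135917007548602), np.float64(0.47999999999999976)), (np.float64(0.9143327146954614), np.float64(0.4999999999999998))]
```

```bash
cat > plan.py <<'E'
import sys,numpy as np
from scipy.spatial.transform import Rotation as R
from station import sense
# usage: plan.py x y z psi   (tool y down, jaws along psi)
s=sense(); x,y,z,psi=map(float,sys.argv[1:5])
C=R.from_quat(s["tool_rot"]); cur=C.as_matrix()
best=None
for sg in(1,-1):
    Z=sg*np.array([np.cos(psi),np.sin(psi),0]);Y=np.array([0,0,-1.]);M=np.c_[np.cross(Y,Z),Y,Z]
    rv=R.from_matrix(cur.T@M).as_rotvec()
    if best is None or np.linalg.norm(rv)<np.linalg.norm(best): best=rv
d=cur.T@(np.array([x,y,z])-s["tcp_pos"])
print("t",round(s["t"],2),"tcp",s["tcp_pos"].round(4),"gap mm",round(s["finger_gap"]*85.4,1),"F",s["force"].round(1),"q",s["q"].round(2))
print("tool z world",cur[:,2].round(2),"delta",d.round(4).tolist(),"rot",best.round(3).tolist(),"rows",np.linalg.norm(d)/.05,np.degrees(np.linalg.norm(best))/8.59)
E
python3 plan.py .5426 .0803 .17 .357; python3 plan.py .5289 -.0786 .17 -.0335
```

```text
t 0.1 tcp [0.202  0.5907 0.1929] gap mm 85.5 F [-0.1  0.3  0.3] q [ 1.06  0.53  1.43 -0.    1.18 -0.18]
tool z world [ 0.32  0.95 -0.  ] delta [0.4875, 0.0235, -0.3726] rot [0.002, 0.884, 0.001] rows 12.28058522370621 5.8965930744926345
t 0.1 tcp [0.202  0.5907 0.1929] gap mm 85.5 F [-0.1  0.3  0.3] q [ 1.06  0.53  1.43 -0.    1.18 -0.18]
tool z world [ 0.32  0.95 -0.  ] delta [0.526, 0.0238, -0.5273] rot [0.002, 1.275, 0.001] rows 14.904243542907071 8.501244938592691
```

Call:
{"name": "play_rows", "arguments": {"deltas": [[0.02, 0, -0.015, 0, 0.04, 0], [0.055, 0, -0.042, 0, 0.1, 0], [0.095, 0, -0.073, 0, 0.17, 0], [0.14, 0, -0.107, 0, 0.25, 0], [0.185, 0, -0.141, 0, 0.33, 0], [0.23, 0, -0.176, 0, 0.42, 0], [0.275, 0, -0.21, 0, 0.5, 0], [0.32, 0, -0.245, 0, 0.58, 0], [0.365, 0, -0.279, 0, 0.66, 0], [0.405, 0, -0.31, 0, 0.74, 0], [0.44, 0, -0.336, 0, 0.81, 0], [0.465, 0, -0.355, 0, 0.85, 0]], "gripper": 0.0854, "force": 25}}

```text
t: 1.3
tcp_pos: [0.5191, 0.1161, 0.1936]
tool_rot: [0.587, -0.394, 0.394, -0.587]
force: [1.8, 0.7, 0.0]
finger_gap: 0.996
```

```bash
python3 plan.py .5426 .0803 .16 .357
```

```text
t 1.3 tcp [0.5191 0.1161 0.1936] gap mm 85.1 F [1.8 0.7 0. ] q [ 0.01  0.4   1.67  0.    1.07 -0.38]
tool z world [ 0.93  0.38 -0.  ] delta [0.042, 0.0335, 0.0082] rot [0.0, 0.031, -0.0] rows 1.0878486058299914 0.21002250654540294
```

Call:
{"name": "play_rows", "arguments": {"deltas": [[0.01, 0, 0, 0, 0, 0], [0.02, 0.01, 0, 0, 0.03, 0], [0.02, 0.02, 0, 0, 0.03, 0], [0.02, 0.02, 0, 0, 0.03, 0], [0.02, 0.02, 0, 0, 0.03, 0]]}}

```text
t: 1.8
tcp_pos: [0.5246, 0.1009, 0.173]
tool_rot: [0.582, -0.402, 0.401, -0.582]
force: [0.6, 1.0, 0.0]
finger_gap: 1.001
```

```bash
python3 plan.py .5426 .0803 .066 .357; python3 -c "
from station import *
import cv2
for n in('side','top'): cv2.imwrite(f'pics/{n}1.png',snapshot(n)[:,:,::-1])
a=cv2.imread('pics/side1.png')[180:380,220:440];cv2.imwrite('pics/s1c.png',cv2.resize(a,None,fx=3,fy=3,interpolation=2))"
```

```text
t 1.8 tcp [0.5246 0.1009 0.173 ] gap mm 85.5 F [0.6 1.  0. ] q [-0.02  0.43  1.68  0.    1.03 -0.38]
tool z world [ 0.93  0.36 -0.  ] delta [0.0258, 0.107, 0.0098] rot [0.002, 0.006, -0.001] rows 2.2090850630707477 0.0436346103304127
```

View pics/s1c.png

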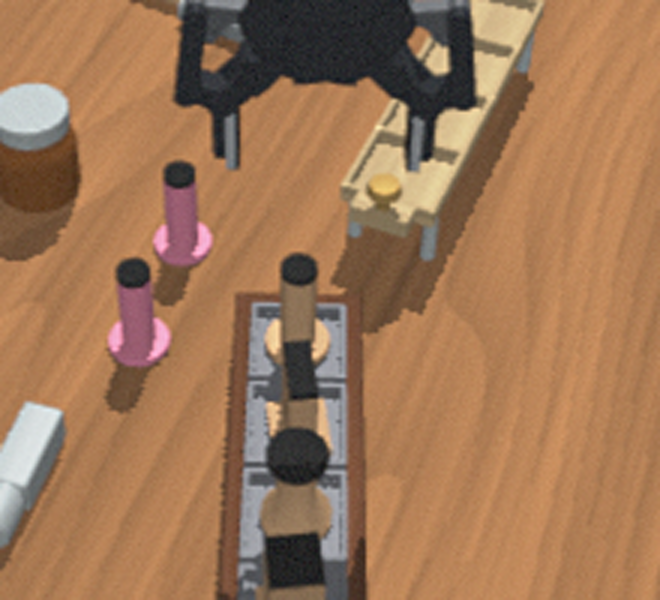

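View pics/top1.png

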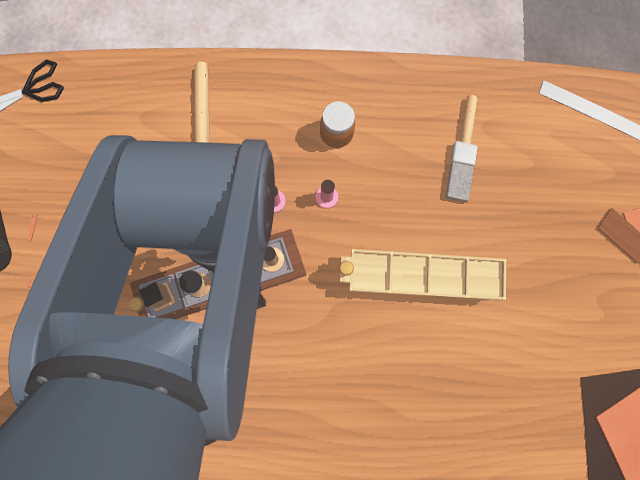

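Run:
```python
from h import *
c,s=np.cos(.363),np.sin(.363)
for dz in(.013,):
  for sg in(1,-1):
    for o in (.0427,.0485):
      print(sg,o,[proj("side",[.5246+sg*o*c-t*-s*-1*-1*0 - (t*s), .1009+sg*o*s+t*c,.173+dz])[0].round(1).tolist() for t in(-.011,.011)])
```

```text
1 0.0427 [[301.8, 244.5], [301.4, 254.3]]
1 0.0485 [[298.3, 244.5], [297.7, 254.2]]
-1 0.0427 [[354.5, 245.4], [355.1, 255.2]]
-1 0.0485 [[358.1, 245.5], [358.8, 255.2]]
```

```bash
python3 plan.py .5426 .0803 .066 .357
python3 - <<'E'
from station import *
import cv2
cv2.imwrite('pics/side2.png',snapshot('side')[:,:,::-1])
a=cv2.imread('pics/side2.png')[180:300,260:400];cv2.imwrite('pics/s2c.png',cv2.resize(a,None,fx=4,fy=4,interpolation=2))
from h import *
S=sense();print(S["tcp_pos"])
c,s=np.cos(.363),np.sin(.363);p=S["tcp_pos"]
for sg in(1,-1):
    for o in (.0427,):
      print(sg,o,[proj("side",[p[0]+sg*o*c-t*s, p[1]+sg*o*s+t*c,p[2]+.013])[0].round(1).tolist() for t in(-.011,.011)])
E
```

```text
t 1.9 tcp [0.5256 0.1007 0.1739] gap mm 85.1 F [-0.  -0.8  1. ] q [-0.02  0.43  1.68  0.    1.03 -0.38]
tool z world [ 0.93  0.36 -0.  ] delta [0.0251, 0.1078, 0.0087] rot [0.0, 0.006, -0.0] rows 2.221628891104538 0.03998516603744569
[0.52584548 0.10054051 0.17405515]
1 0.0427 [[301.2, 243.7], [300.7, 253.4]]
-1 0.0427 [[353.9, 244.6], [354.5, 254.3]]
```

View pics/s2c.png

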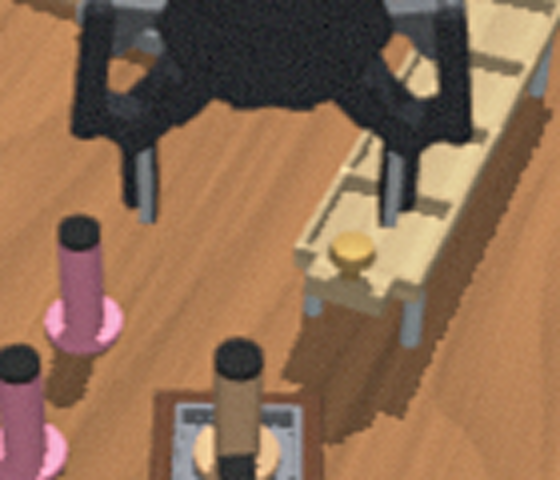

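Run:
```python
from h import *
from station import *
from scipy.spatial.transform import Rotation as R
S=sense();p=S["tcp_pos"];C=R.from_quat(S["tool_rot"]).as_matrix();print(S["t"],p,C.round(3).tolist())
# camera centre
T=np.array(camera_model("side")["camera_from_world"]);print("cam",(-T[:3,:3].T@T[:3,3]).round(3))
for d in(0,.013,.03,.05,.073):
  print(d,[proj("side",p+C@np.array([x,-d,z]))[0].round(0).tolist() for x in(-.011,.011) for z in(-.0427,.0427)])
a=cv2.imread("pics/side2.png");cv2.imwrite("pics/s2d.png",cv2.resize(a[100:250,240:420],None,fx=4,fy=4,interpolation=2))
```

```text
1.95 [0.52584548 0.10054051 0.17405515] [[0.355, 0.0, 0.935], [-0.935, 0.0, 0.355], [0.0, -1.0, 0.0]]
cam [0.337 0.643 0.763]
0 [[354.0, 260.0], [301.0, 259.0], [353.0, 250.0], [301.0, 249.0]]
0.013 [[354.0, 254.0], [301.0, 253.0], [354.0, 245.0], [301.0, 244.0]]
0.03 [[355.0, 247.0], [301.0, 246.0], [355.0, 237.0], [301.0, 236.0]]
0.05 [[356.0, 238.0], [300.0, 237.0], [355.0, 228.0], [301.0, 227.0]]
0.073 [[357.0, 227.0], [300.0, 226.0], [356.0, 217.0], [301.0, 216.0]]
```

View pics/s2d.png

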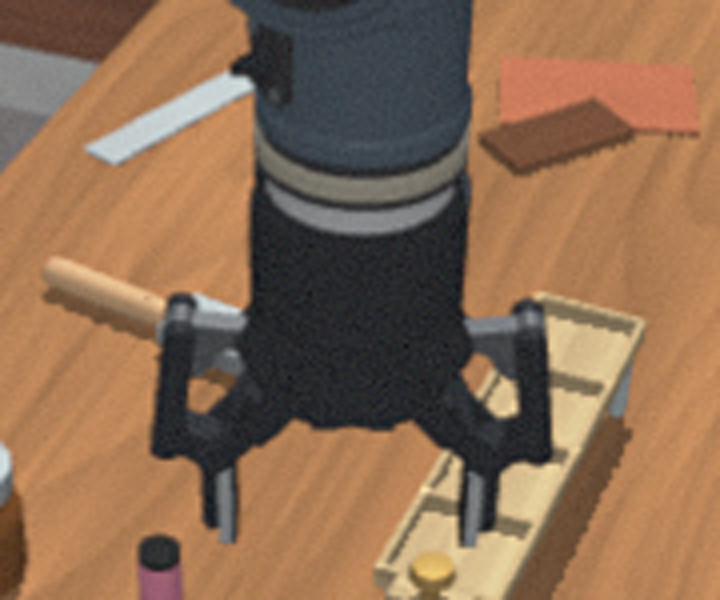

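The open fingertips show about 18 px higher in the side view than the state predicts. I'll move over the column, stop above it and check again.

Call:
{"name": "play_rows", "arguments": {"deltas": [[0.012, 0.015, 0.004, 0, 0, 0], [0.025, 0.034, 0.009, 0, 0, 0], [0.025, 0.044, 0.009, 0, 0, 0], [0.025, 0.044, 0.009, 0, 0, 0], [0.025, 0.044, 0.009, 0, 0, 0], [0.025, 0.044, 0.009, 0, 0, 0]]}}

```text
t: 2.55
tcp_pos: [0.5435, 0.0795, 0.1303]
tool_rot: [-0.582, 0.402, -0.402, 0.582]
force: [1.0, -0.1, 0.5]
finger_gap: 1.002
```

```bash
cat > look.py <<'E'
import sys
from station import *
from h import *
from scipy.spatial.transform import Rotation as R
n,cam,u0,u1,v0,v1,f=sys.argv[1],sys.argv[2],*map(int,sys.argv[3:8])
a=np.ascontiguousarray(snapshot(cam)[:,:,::-1])[v0:v1,u0:u1];cv2.imwrite(f"pics/{n}.png",cv2.resize(a,None,fx=f,fy=f,interpolation=2))
S=sense();p=S["tcp_pos"];C=R.from_quat(S["tool_rot"]).as_matrix()
for d in(0,.013,.05): print(d,[proj(cam,p+C@np.array([x,-d,z]))[0].round(0).tolist() for x in(-.011,.011) for z in(-.0427,.0427)])
E
python3 plan.py .5426 .0803 .066 .357; python3 look.py s3 side 240 400 180 330 4
```

```text
t 2.55 tcp [0.5435 0.0795 0.1303] gap mm 85.6 F [ 1.  -0.1  0.5] q [-0.06  0.51  1.69  0.    0.94 -0.42]
tool z world [0.94 0.35 0.  ] delta [-0.0011, 0.0643, -0.0007] rot [-0.001, 0.004, 0.0] rows 1.286410411594258 0.029439678200183676
0 [[346.0, 267.0], [296.0, 266.0], [346.0, 257.0], [297.0, 256.0]]
0.013 [[347.0, 261.0], [296.0, 260.0], [346.0, 252.0], [297.0, 251.0]]
0.05 [[348.0, 246.0], [296.0, 245.0], [348.0, 236.0], [296.0, 236.0]]
```

View pics/s3.png

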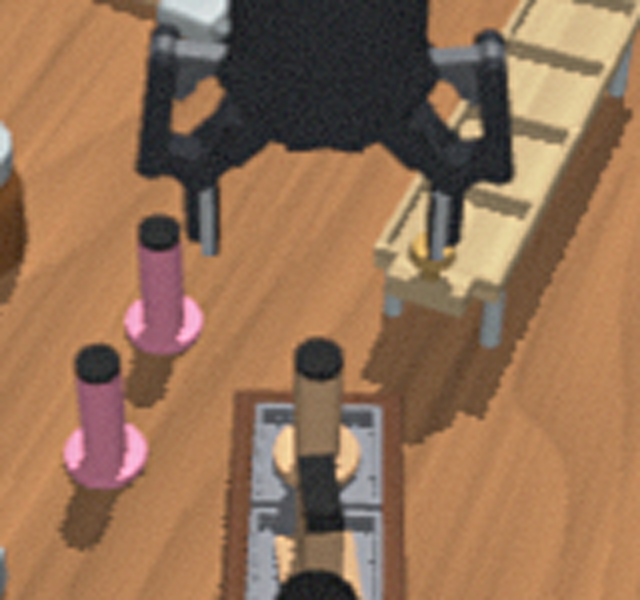

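Call:
{"name": "play_rows", "arguments": {"deltas": [[0, 0.01, 0, 0, 0, 0], [0, 0.025, 0, 0, 0, 0], [0, 0.04, 0, 0, 0, 0], [0, 0.045, 0, 0, 0, 0], [0, 0.045, 0, 0, 0, 0]]}}

```text
t: 3.1
tcp_pos: [0.5426, 0.0794, 0.084]
tool_rot: [0.582, -0.403, 0.401, -0.581]
force: [0.6, -1.1, -0.1]
finger_gap: 1.0
```

```bash
python3 plan.py .5426 .0803 .066 .357; python3 look.py s4 side 240 400 180 330 4;python3 look.py t4 top 200 360 190 310 4
```

```text
t 3.1 tcp [0.5426 0.0794 0.084 ] gap mm 85.4 F [ 0.6 -1.1 -0.1] q [-0.06  0.58  1.72 -0.    0.84 -0.42]
tool z world [ 0.94  0.35 -0.  ] delta [-0.0009, 0.018, 0.0003] rot [0.002, 0.004, -0.001] rows 0.36043036969676906 0.030716909397428008
0 [[345.0, 284.0], [297.0, 283.0], [345.0, 275.0], [297.0, 274.0]]
0.013 [[346.0, 279.0], [297.0, 278.0], [345.0, 270.0], [297.0, 269.0]]
0.05 [[347.0, 265.0], [296.0, 264.0], [346.0, 256.0], [297.0, 255.0]]
0 [[271.0, 284.0], [254.0, 232.0], [285.0, 279.0], [267.0, 227.0]]
0.013 [[270.0, 283.0], [253.0, 230.0], [284.0, 278.0], [267.0, 225.0]]
0.05 [[268.0, 281.0], [250.0, 225.0], [283.0, 276.0], [264.0, 220.0]]
```

View pics/s4.png

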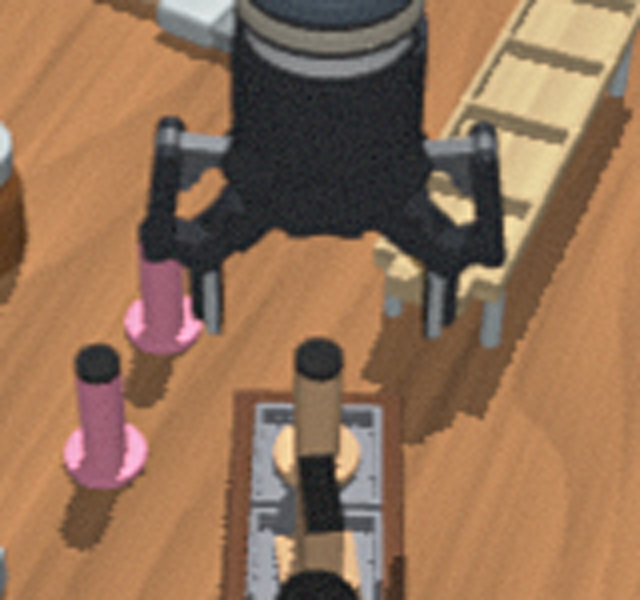

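View pics/t4.png

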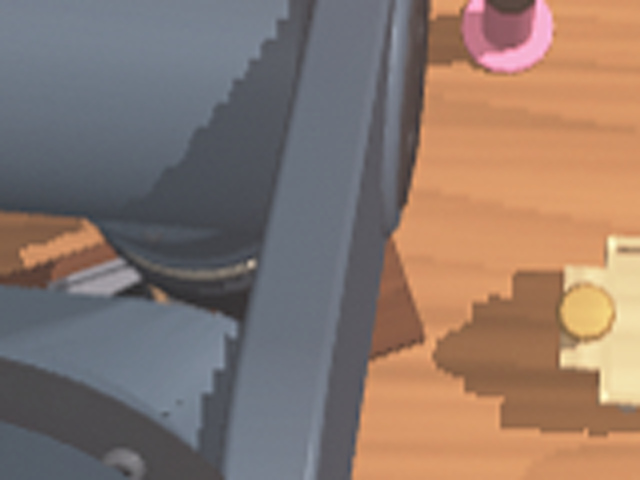

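Run:
```python
from h import *
a=cv2.imread("pics/top1.png");cv2.imwrite("pics/t1c.png",cv2.resize(a[220:330,170:310],None,fx=5,fy=5,interpolation=2))
p=np.array([.5246,.1009,.173]);c,s=np.cos(.37),np.sin(.37)
C=np.array([[s,0,c],[-c,0,s],[0,-1,0]])
for dy in(0,-.023):
 for d in(.013,.05,.07):
  print(dy,d,[proj("top",p+[0,dy,0]+C@np.array([x,-d,z]))[0].round(0).tolist() for x in(-.011,.011) for z in(-.0427,-.057,-.075)])
```

```text
0 0.013 [[248.0, 291.0], [252.0, 301.0], [256.0, 314.0], [264.0, 286.0], [267.0, 296.0], [272.0, 309.0]]
0 0.05 [[244.0, 289.0], [248.0, 300.0], [253.0, 314.0], [261.0, 283.0], [265.0, 294.0], [269.0, 308.0]]
0 0.07 [[242.0, 288.0], [246.0, 299.0], [251.0, 313.0], [259.0, 282.0], [263.0, 293.0], [268.0, 307.0]]
-0.023 0.013 [[266.0, 292.0], [269.0, 302.0], [274.0, 315.0], [281.0, 286.0], [285.0, 296.0], [289.0, 309.0]]
-0.023 0.05 [[263.0, 290.0], [267.0, 300.0], [271.0, 314.0], [279.0, 284.0], [283.0, 295.0], [288.0, 308.0]]
-0.023 0.07 [[261.0, 288.0], [265.0, 300.0], [270.0, 314.0], [278.0, 282.0], [282.0, 293.0], [287.0, 308.0]]
```

View pics/t1c.png

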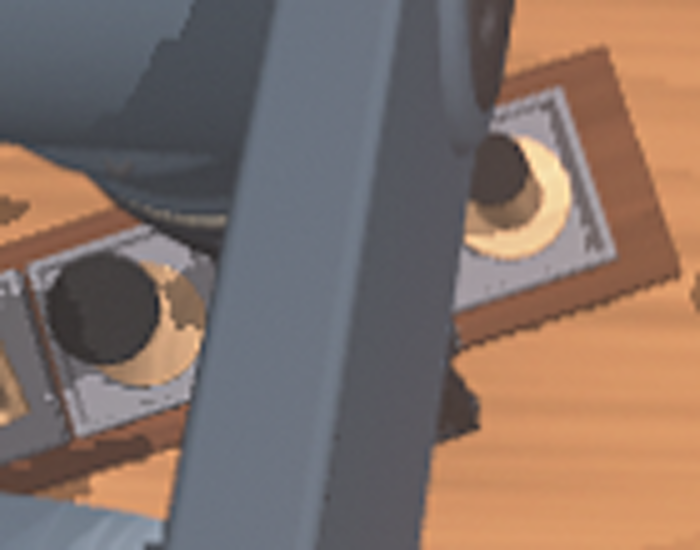

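The top view rules out a y offset: the knuckle corner shows at (266,305), as predicted. So the tips look higher than the model says. I'll close partway to 40 mm, which is wider than the column, and look.

Call:
{"name": "play_rows", "arguments": {"deltas": [[0, 0, 0, 0, 0, 0], [0, 0, 0, 0, 0, 0], [0, 0, 0, 0, 0, 0], [0, 0, 0, 0, 0, 0]], "gripper": 0.04}}

```text
t: 3.6
tcp_pos: [0.5436, 0.0793, 0.0851]
tool_rot: [-0.582, 0.402, -0.402, 0.582]
force: [-0.0, -0.2, 0.0]
finger_gap: 0.473
```

```bash
python3 plan.py .5426 .0803 .066 .357; python3 look.py s5 side 240 400 180 330 4
```

```text
t 3.6 tcp [0.5436 0.0793 0.0851] gap mm 40.4 F [-0.  -0.2  0. ] q [-0.06  0.58  1.72 -0.    0.84 -0.42]
tool z world [0.94 0.35 0.  ] delta [-0.0013, 0.0191, -0.0005] rot [-0.001, 0.004, 0.0] rows 0.3832527495815647 0.027220962055009144
0 [[345.0, 284.0], [297.0, 283.0], [345.0, 275.0], [297.0, 274.0]]
0.013 [[346.0, 279.0], [297.0, 278.0], [345.0, 270.0], [297.0, 269.0]]
0.05 [[347.0, 265.0], [296.0, 264.0], [346.0, 255.0], [297.0, 254.0]]
```

View pics/s5.png

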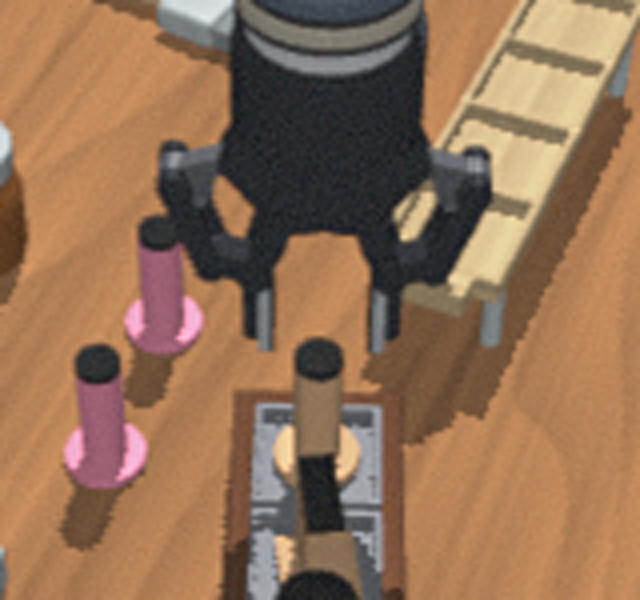

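Call:
{"name": "play_rows", "arguments": {"deltas": [[0, 0.005, 0, 0, 0, 0], [0, 0.013, 0, 0, 0, 0], [0, 0.019, 0, 0, 0, 0], [0, 0.019, 0, 0, 0, 0]]}}

```text
t: 4.05
tcp_pos: [0.5423, 0.0793, 0.0644]
tool_rot: [0.582, -0.403, 0.401, -0.581]
force: [-0.0, 0.5, 0.1]
finger_gap: 0.466
```

```bash
python3 plan.py .5426 .0803 .066 .357; python3 look.py s6 side 240 400 180 330 4
```

```text
t 4.05 tcp [0.5423 0.0793 0.0644] gap mm 39.8 F [-0.   0.5  0.1] q [-0.06  0.61  1.73 -0.    0.8  -0.42]
tool z world [ 0.94  0.35 -0.  ] delta [-0.0008, -0.0016, 0.0007] rot [0.003, 0.004, -0.001] rows 0.037895953470649196 0.032452271065290306
0 [[345.0, 292.0], [297.0, 291.0], [345.0, 282.0], [298.0, 281.0]]
0.013 [[345.0, 287.0], [297.0, 286.0], [345.0, 278.0], [298.0, 277.0]]
0.05 [[346.0, 273.0], [297.0, 272.0], [346.0, 263.0], [297.0, 263.0]]
```

View pics/s6.png

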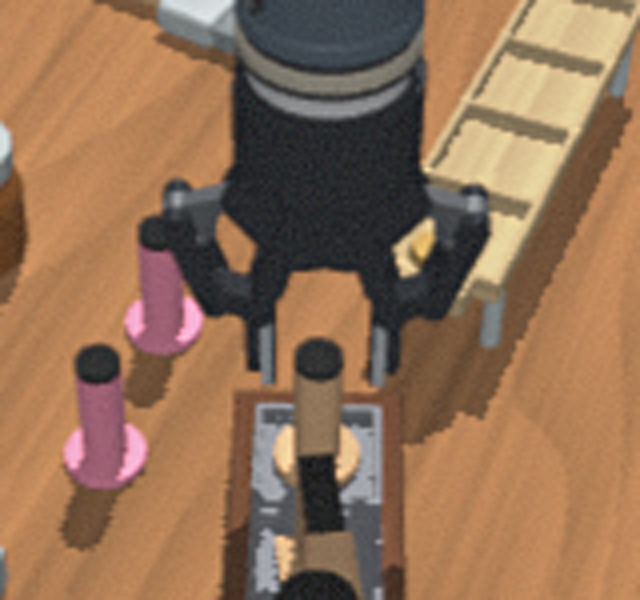

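Call:
{"name": "play_rows", "arguments": {"deltas": [[0, 0, 0, 0, 0, 0], [0, 0, 0, 0, 0, 0], [0, 0, 0, 0, 0, 0], [0, 0, 0, 0, 0, 0], [0, 0, 0, 0, 0, 0]], "gripper": 0.01, "force": 20}}

```text
t: 4.6
tcp_pos: [0.5434, 0.0793, 0.0659]
tool_rot: [-0.582, 0.402, -0.402, 0.582]
force: [0.7, -0.1, -0.5]
finger_gap: 0.238
```

```bash
python3 plan.py .5426 .0803 .066 .357; python3 look.py s7 side 240 400 180 330 4
```

```text
t 4.6 tcp [0.5434 0.0793 0.0659] gap mm 20.3 F [ 0.7 -0.1 -0.5] q [-0.06  0.61  1.73  0.    0.8  -0.42]
tool z world [0.94 0.35 0.  ] delta [-0.0013, -0.0001, -0.0004] rot [-0.0, 0.004, 0.0] rows 0.026661559760621085 0.026365351492679982
0 [[345.0, 291.0], [297.0, 290.0], [344.0, 282.0], [298.0, 281.0]]
0.013 [[345.0, 286.0], [297.0, 285.0], [345.0, 277.0], [297.0, 276.0]]
0.05 [[346.0, 272.0], [297.0, 271.0], [346.0, 263.0], [297.0, 262.0]]
```

View pics/s7.png

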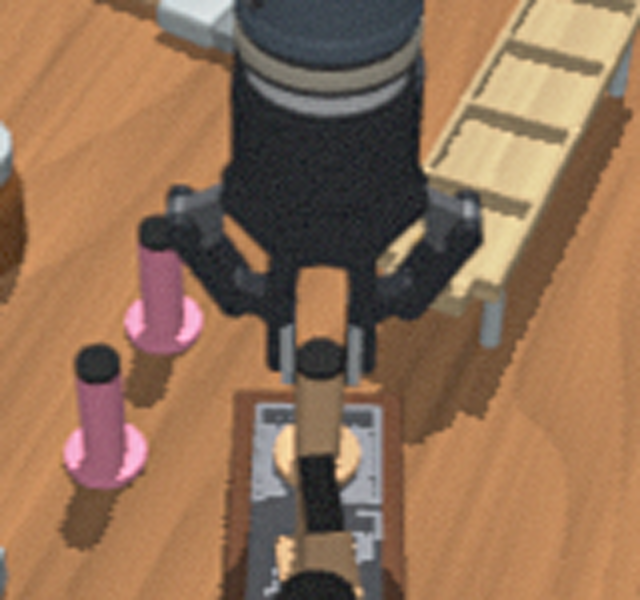

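Call:
{"name": "play_rows", "arguments": {"deltas": [[0, -0.003, 0, 0, 0, 0], [0, -0.008, 0, 0, 0, 0], [0, -0.014, 0, 0, 0, 0], [0, -0.02, 0, 0, 0, 0], [0, -0.02, 0, 0, 0, 0], [0, -0.02, 0, 0, 0, 0]]}}

```text
t: 5.25
tcp_pos: [0.5436, 0.0793, 0.0862]
tool_rot: [-0.581, 0.402, -0.402, 0.582]
force: [-0.3, -0.3, 0.6]
finger_gap: 0.243
```

```bash
python3 plan.py .5426 .0803 .066 .357; python3 look.py s8 side 240 400 180 330 4
```

```text
t 5.25 tcp [0.5436 0.0793 0.0862] gap mm 20.7 F [-0.3 -0.3  0.6] q [-0.06  0.58  1.72 -0.    0.84 -0.42]
tool z world [0.94 0.35 0.  ] delta [-0.0013, 0.0202, -0.0006] rot [-0.001, 0.004, 0.0] rows 0.40588051714101636 0.02732035494806048
0 [[345.0, 284.0], [297.0, 283.0], [345.0, 274.0], [297.0, 274.0]]
0.013 [[346.0, 279.0], [297.0, 278.0], [345.0, 270.0], [297.0, 269.0]]
0.05 [[347.0, 264.0], [296.0, 263.0], [346.0, 255.0], [297.0, 254.0]]
```

View pics/s8.png

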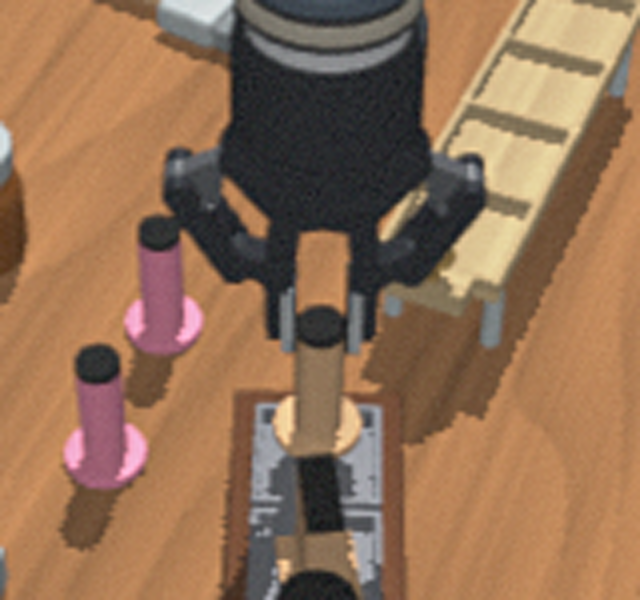

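The column lifted upright, but the pads hold only its top 6 mm or so: the true tips sit about 40 mm above the reported TCP. I'll set it back down and regrasp about 25 mm lower, watching the force.

Call:
{"name": "play_rows", "arguments": {"deltas": [[0, 0.006, 0, 0, 0, 0], [0, 0.013, 0, 0, 0, 0], [0, 0.018, 0, 0, 0, 0], [0, 0.0205, 0, 0, 0, 0], [0, 0.0205, 0, 0, 0, 0]]}}

```text
t: 5.8
tcp_pos: [0.5431, 0.0794, 0.0656]
tool_rot: [0.582, -0.402, 0.402, -0.582]
force: [-0.5, 0.2, 5.3]
finger_gap: 0.243
```

Call:
{"name": "play_rows", "arguments": {"deltas": [[0, 0, 0, 0, 0, 0], [0, 0, 0, 0, 0, 0], [0, 0, 0, 0, 0, 0], [0, 0.005, 0, 0, 0, 0], [0, 0.01, 0, 0, 0, 0], [0, 0.01, 0, 0, 0, 0]], "gripper": 0.045}}

```text
t: 6.4
tcp_pos: [0.5426, 0.0793, 0.0543]
tool_rot: [0.582, -0.403, 0.402, -0.581]
force: [0.5, 0.9, -0.4]
finger_gap: 0.527
```

```bash
python3 plan.py .5426 .0803 .044 .357; python3 look.py s9 side 240 400 180 330 4
```

```text
t 6.4 tcp [0.5426 0.0793 0.0543] gap mm 45.0 F [ 0.5  0.9 -0.4] q [-0.06  0.63  1.74 -0.    0.77 -0.42]
tool z world [ 0.94  0.35 -0.  ] delta [-0.0009, 0.0103, 0.0004] rot [0.002, 0.004, -0.001] rows 0.20683837326945453 0.029822857028998305
0 [[345.0, 295.0], [297.0, 294.0], [344.0, 286.0], [298.0, 285.0]]
0.013 [[345.0, 291.0], [297.0, 290.0], [345.0, 281.0], [298.0, 280.0]]
0.05 [[346.0, 277.0], [297.0, 276.0], [346.0, 267.0], [297.0, 267.0]]
```

View pics/s9.png

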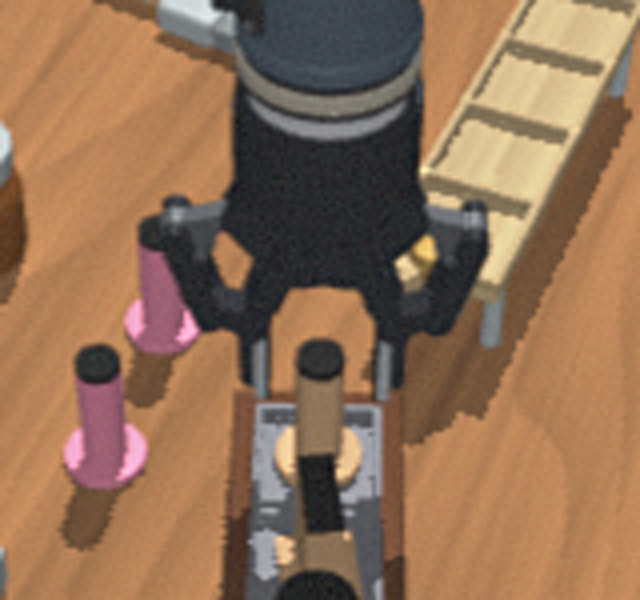

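Call:
{"name": "play_rows", "arguments": {"deltas": [[0, 0.003, 0, 0, 0, 0], [0, 0.006, 0, 0, 0, 0], [0, 0.006, 0, 0, 0, 0]]}}

```text
t: 6.75
tcp_pos: [0.543, 0.0793, 0.0489]
tool_rot: [0.582, -0.402, 0.402, -0.581]
force: [-0.3, 0.7, -0.3]
finger_gap: 0.523
```

Call:
{"name": "play_rows", "arguments": {"deltas": [[0, 0.002, 0, 0, 0, 0], [0, 0.004, 0, 0, 0, 0], [0, 0.004, 0, 0, 0, 0]]}}

```text
t: 7.05
tcp_pos: [0.5432, 0.0793, 0.0451]
tool_rot: [0.582, -0.402, 0.402, -0.582]
force: [-0.8, 0.1, -0.4]
finger_gap: 0.529
```

Call:
{"name": "play_rows", "arguments": {"deltas": [[0, 0.003, 0, 0, 0, 0], [0, 0.006, 0, 0, 0, 0], [0, 0.008, 0, 0, 0, 0], [0, 0.008, 0, 0, 0, 0]]}}

```text
t: 7.45
tcp_pos: [0.5431, 0.0793, 0.0369]
tool_rot: [0.582, -0.402, 0.402, -0.581]
force: [0.5, 0.2, 0.8]
finger_gap: 0.53
```

Call:
{"name": "play_rows", "arguments": {"deltas": [[0, 0, 0, 0, 0, 0], [0, 0, 0, 0, 0, 0], [0, 0, 0, 0, 0, 0], [0, 0, 0, 0, 0, 0], [0, 0, 0, 0, 0, 0]], "gripper": 0.01, "force": 30}}

```text
t: 7.95
tcp_pos: [0.5435, 0.0793, 0.0374]
tool_rot: [-0.582, 0.402, -0.402, 0.582]
force: [0.2, 0.0, 0.6]
finger_gap: 0.251
```

```bash
python3 plan.py .5426 .0803 .2 .357; python3 look.py s10 side 240 400 180 330 4
```

```text
t 7.95 tcp [0.5435 0.0793 0.0374] gap mm 21.5 F [0.2 0.  0.6] q [-0.06  0.66  1.75 -0.    0.73 -0.42]
tool z world [0.94 0.35 0.  ] delta [-0.0013, -0.1626, -0.0004] rot [-0.0, 0.004, 0.0] rows 3.252052243020219 0.026685572865863334
0 [[344.0, 301.0], [297.0, 300.0], [344.0, 292.0], [298.0, 291.0]]
0.013 [[344.0, 297.0], [297.0, 296.0], [344.0, 287.0], [298.0, 287.0]]
0.05 [[345.0, 283.0], [297.0, 282.0], [345.0, 274.0], [297.0, 273.0]]
```

View pics/s10.png

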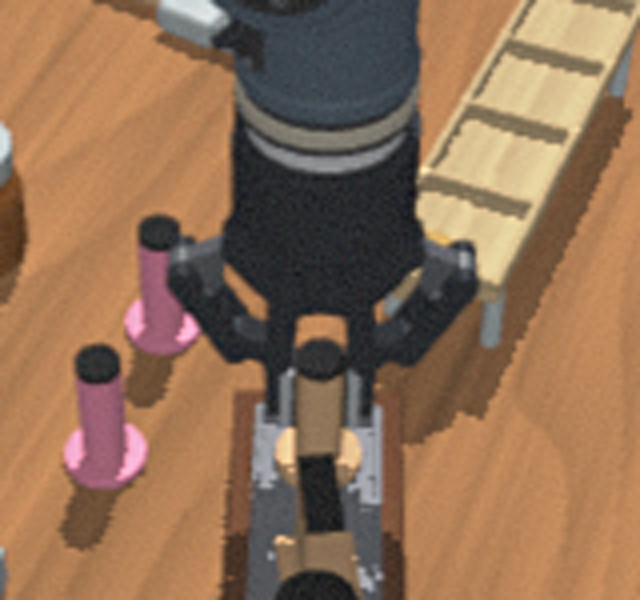

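Call:
{"name": "play_rows", "arguments": {"deltas": [[0, -0.005, 0, 0, 0, 0], [0, -0.015, 0, 0, 0, 0], [0, -0.035, 0, 0, 0, 0], [0, -0.06, 0, 0, 0, 0], [0, -0.085, 0, 0, 0, 0], [0, -0.105, 0, 0, 0, 0], [0, -0.115, 0, 0, 0, 0], [0, -0.115, 0, 0, 0, 0]]}}

```text
t: 8.8
tcp_pos: [0.5445, 0.0793, 0.1542]
tool_rot: [-0.581, 0.401, -0.403, 0.582]
force: [0.0, 0.5, -1.1]
finger_gap: 0.25
```

```bash
python3 plan.py .5289 -.0786 .15 -.0335
```

```text
t 8.8 tcp [0.5445 0.0793 0.1542] gap mm 21.3 F [ 0.   0.5 -1.1] q [-0.06  0.48  1.67 -0.    0.99 -0.42]
tool z world [0.94 0.35 0.  ] delta [0.1422, 0.0042, -0.0704] rot [-0.004, 0.395, 0.001] rows 3.173800344584996 2.632488264890894
```

Call:
{"name": "play_rows", "arguments": {"deltas": [[0.01, 0, -0.005, 0, 0.03, 0], [0.03, 0, -0.015, 0, 0.08, 0], [0.055, 0, -0.027, 0, 0.15, 0], [0.08, 0, -0.04, 0, 0.22, 0], [0.105, 0, -0.052, 0, 0.29, 0], [0.127, 0, -0.063, 0, 0.35, 0], [0.138, 0, -0.068, 0, 0.385, 0], [0.142, 0, -0.07, 0, 0.395, 0], [0.142, 0, -0.07, 0, 0.395, 0], [0.142, 0, -0.07, 0, 0.395, 0]]}}

```text
t: 9.8
tcp_pos: [0.5277, -0.0775, 0.152]
tool_rot: [-0.492, 0.509, -0.508, 0.492]
force: [-0.1, 1.5, -0.9]
finger_gap: 0.248
```

```bash
python3 plan.py .5289 -.0786 .046 -.0335;  python3 look.py s11 side 280 440 130 280 4
```

```text
t 9.8 tcp [ 0.5277 -0.0775  0.152 ] gap mm 21.2 F [-0.1  1.5 -0.9] q [-0.36  0.46  1.71  0.    0.98 -0.32]
tool z world [ 1.   -0.03 -0.  ] delta [0.0012, 0.106, 0.0013] rot [0.001, 0.0, -0.001] rows 2.1197944713701333 0.00783115787466514
0 [[379.0, 210.0], [336.0, 198.0], [383.0, 203.0], [340.0, 191.0]]
0.013 [[380.0, 204.0], [336.0, 192.0], [383.0, 197.0], [341.0, 186.0]]
0.05 [[382.0, 188.0], [337.0, 176.0], [385.0, 181.0], [342.0, 170.0]]
```

View pics/s11.png

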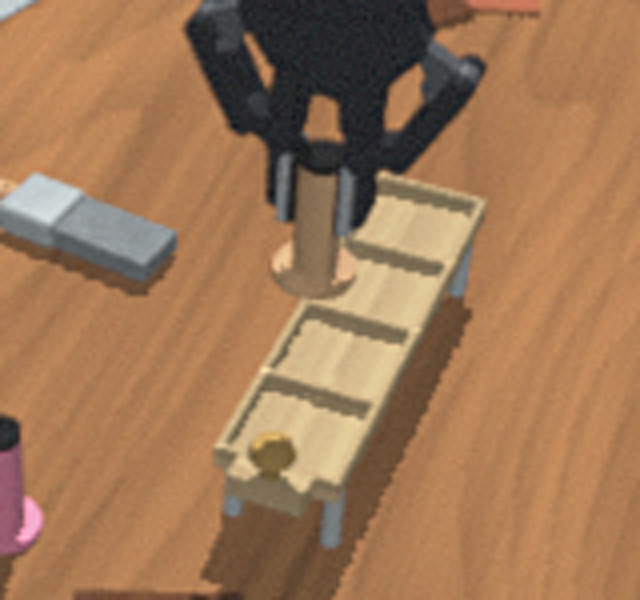

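Run:
```python
from h import *
for z in(.157,.161): print(proj("side",[[.5277,-.0775,z],[.5277,-.0775,z+.07],[.5277,-.0655,z],[.5277,-.0775,z+.004]]).round(1).tolist())
```

```text
[[359.6, 198.0], [362.2, 167.7], [357.6, 201.8], [359.7, 196.3]]
[[359.7, 196.3], [362.4, 165.9], [357.7, 200.1], [359.9, 194.7]]
```

Call:
{"name": "play_rows", "arguments": {"deltas": [[0, 0.01, 0, 0, 0, 0], [0.001, 0.03, 0.001, 0, 0, 0], [0.001, 0.055, 0.001, 0, 0, 0], [0.001, 0.075, 0.001, 0, 0, 0], [0.001, 0.09, 0.001, 0, 0, 0], [0.001, 0.097, 0.001, 0, 0, 0], [0.001, 0.102, 0.001, 0, 0, 0], [0.001, 0.105, 0.001, 0, 0, 0], [0.001, 0.1065, 0.001, 0, 0, 0], [0.001, 0.1065, 0.001, 0, 0, 0], [0.001, 0.1065, 0.001, 0, 0, 0]]}}

```text
t: 10.95
tcp_pos: [0.5294, -0.0795, 0.0463]
tool_rot: [0.491, -0.508, 0.509, -0.492]
force: [-0.5, -0.4, 0.7]
finger_gap: 0.248
```

```bash
python3 plan.py .5289 -.0786 .0455 -.0335;  python3 look.py s12 side 280 440 130 280 4
```

```text
t 10.95 tcp [ 0.5294 -0.0795  0.0463] gap mm 21.2 F [-0.5 -0.4  0.7] q [-0.36  0.63  1.78 -0.    0.73 -0.32]
tool z world [ 1.   -0.03  0.  ] delta [-0.0009, 0.0008, -0.0005] rot [-0.001, -0.001, 0.0] rows 0.02605033445199468 0.008343556998778064
0 [[373.0, 249.0], [334.0, 237.0], [377.0, 242.0], [338.0, 230.0]]
0.013 [[374.0, 244.0], [334.0, 232.0], [378.0, 237.0], [338.0, 225.0]]
0.05 [[376.0, 231.0], [335.0, 219.0], [379.0, 224.0], [339.0, 212.0]]
```

View pics/s12.png

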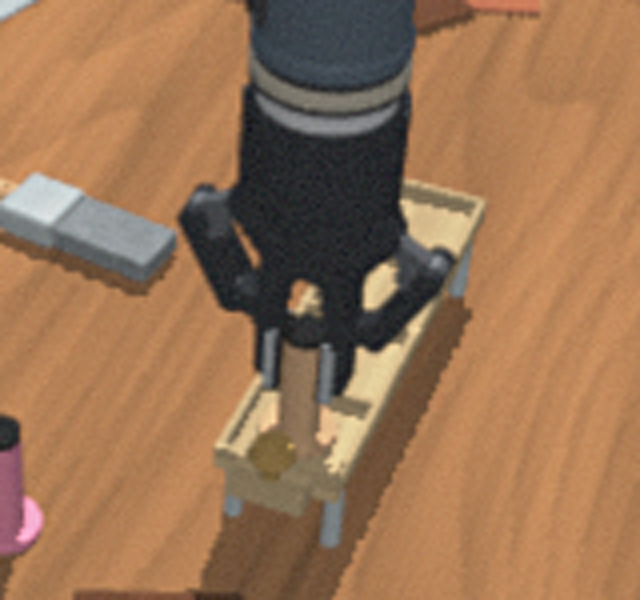

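Call:
{"name": "play_rows", "arguments": {"deltas": [[-0.001, 0.001, 0, 0, 0, 0], [-0.001, 0.0015, 0, 0, 0, 0], [-0.001, 0.0015, 0, 0, 0, 0]]}}

```text
t: 11.3
tcp_pos: [0.5291, -0.0783, 0.0444]
tool_rot: [0.491, -0.508, 0.508, -0.491]
force: [0.2, -0.2, 1.5]
finger_gap: 0.247
```

Call:
{"name": "play_rows", "arguments": {"deltas": [[0, 0, 0, 0, 0, 0], [0, 0, 0, 0, 0, 0], [0, 0, 0, 0, 0, 0], [0, 0, 0, 0, 0, 0], [0, -0.01, 0, 0, 0, 0], [0, -0.03, 0, 0, 0, 0], [0, -0.06, 0, 0, 0, 0], [0, -0.09, 0, 0, 0, 0], [0, -0.1, 0, 0, 0, 0], [0, -0.1, 0, 0, 0, 0]], "gripper": 0.05}}

```text
t: 12.3
tcp_pos: [0.5303, -0.0787, 0.1463]
tool_rot: [0.491, -0.507, 0.51, -0.492]
force: [0.4, 0.2, 0.2]
finger_gap: 0.585
```

```bash
python3 plan.py .5177 .1421 .145 .49;  python3 look.py s13 side 280 440 130 280 4
```

```text
t 12.3 tcp [ 0.5303 -0.0787  0.1463] gap mm 49.9 F [0.4 0.2 0.2] q [-0.36  0.47  1.71 -0.    0.96 -0.32]
tool z world [ 1.   -0.03  0.  ] delta [-0.2203, 0.0009, -0.0201] rot [-0.004, -0.524, 0.003] rows 4.423961351411077 3.4946189879660086
0 [[378.0, 212.0], [336.0, 200.0], [382.0, 205.0], [340.0, 193.0]]
0.013 [[379.0, 207.0], [336.0, 195.0], [382.0, 200.0], [340.0, 188.0]]
0.05 [[381.0, 191.0], [337.0, 179.0], [384.0, 184.0], [341.0, 173.0]]
```

View pics/s13.png

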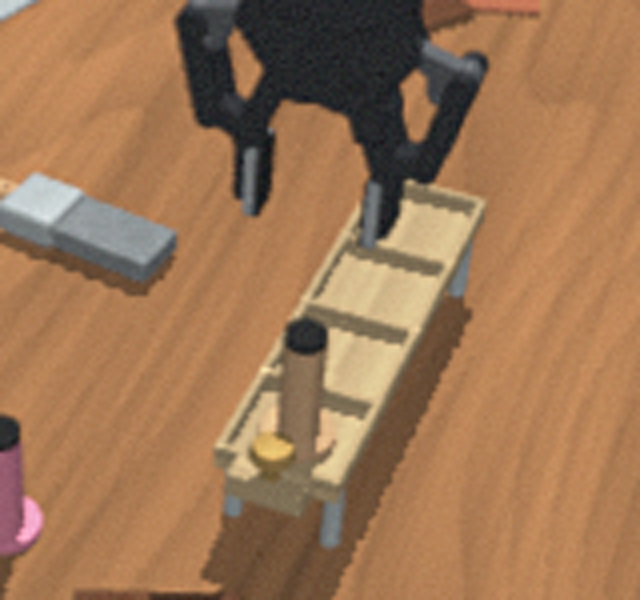

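The column stands upright in the knob-side bay, its top at about (356,214). Next is the slab.

Call:
{"name": "play_rows", "arguments": {"deltas": [[-0.015, 0, -0.001, 0, -0.04, 0], [-0.045, 0, -0.004, 0, -0.11, 0], [-0.085, 0, -0.008, 0, -0.2, 0], [-0.125, 0, -0.011, 0, -0.3, 0], [-0.165, 0, -0.015, 0, -0.39, 0], [-0.195, 0, -0.018, 0, -0.47, 0], [-0.214, 0, -0.02, 0, -0.51, 0], [-0.22, 0, -0.02, 0, -0.524, 0], [-0.22, 0, -0.02, 0, -0.524, 0], [-0.22, 0, -0.02, 0, -0.524, 0], [-0.22, 0, -0.02, 0, -0.524, 0]], "gripper": 0.045}}

```text
t: 13.45
tcp_pos: [0.5165, 0.1412, 0.144]
tool_rot: [0.606, -0.364, 0.364, -0.606]
force: [-0.1, -0.4, -0.8]
finger_gap: 0.531
```

```bash
python3 plan.py .5177 .1421 .032 .49;  python3 look.py s14 side 240 400 200 350 4
```

```text
t 13.45 tcp [0.5165 0.1412 0.144 ] gap mm 45.3 F [-0.1 -0.4 -0.8] q [ 0.06  0.48  1.71 -0.    0.96 -0.43]
tool z world [ 0.88  0.47 -0.  ] delta [-0.0002, 0.112, 0.0015] rot [0.001, -0.002, -0.0] rows 2.2400730375290654 0.011190007750914761
0 [[351.0, 289.0], [297.0, 293.0], [349.0, 279.0], [296.0, 283.0]]
0.013 [[351.0, 284.0], [297.0, 288.0], [349.0, 273.0], [296.0, 278.0]]
0.05 [[353.0, 268.0], [297.0, 272.0], [350.0, 258.0], [296.0, 262.0]]
```

View pics/s14.png

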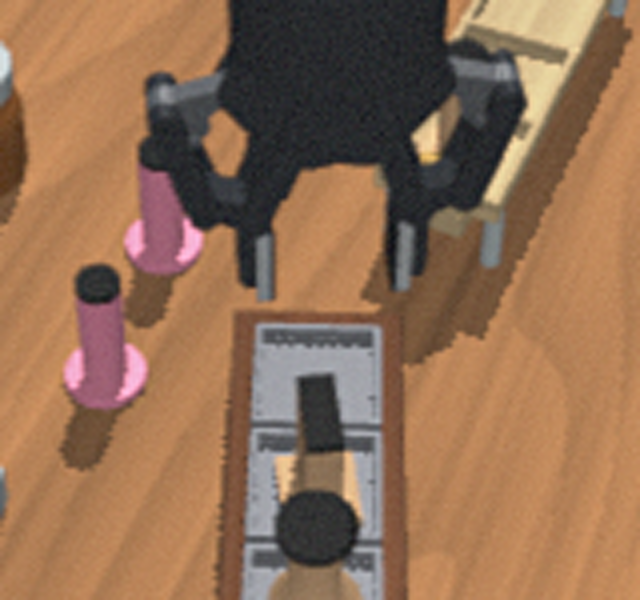

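Call:
{"name": "play_rows", "arguments": {"deltas": [[0, 0.015, 0.001, 0, 0, 0], [0, 0.04, 0.0015, 0, 0, 0], [0, 0.065, 0.0015, 0, 0, 0], [0, 0.085, 0.0015, 0, 0, 0], [0, 0.1, 0.0015, 0, 0, 0], [0, 0.108, 0.0015, 0, 0, 0], [0, 0.112, 0.0015, 0, 0, 0], [0, 0.112, 0.0015, 0, 0, 0], [0, 0.112, 0.0015, 0, 0, 0]]}}

```text
t: 14.4
tcp_pos: [0.5185, 0.1428, 0.0329]
tool_rot: [-0.606, 0.363, -0.364, 0.607]
force: [0.1, -0.0, 0.6]
finger_gap: 0.525
```

```bash
python3 plan.py .5177 .1421 .032 .49;  python3 look.py s15 side 240 400 200 350 4
```

```text
t 14.4 tcp [0.5185 0.1428 0.0329] gap mm 44.8 F [ 0.1 -0.   0.6] q [ 0.06  0.66  1.78 -0.    0.7  -0.43]
tool z world [0.88 0.47 0.  ] delta [0.0002, 0.0009, -0.0011] rot [-0.001, -0.0, 0.001] rows 0.028705504948857815 0.009468504982029629
0 [[346.0, 331.0], [297.0, 335.0], [344.0, 321.0], [296.0, 325.0]]
0.013 [[346.0, 326.0], [297.0, 331.0], [344.0, 316.0], [296.0, 320.0]]
0.05 [[347.0, 313.0], [297.0, 317.0], [345.0, 303.0], [295.0, 307.0]]
```

View pics/s15.png

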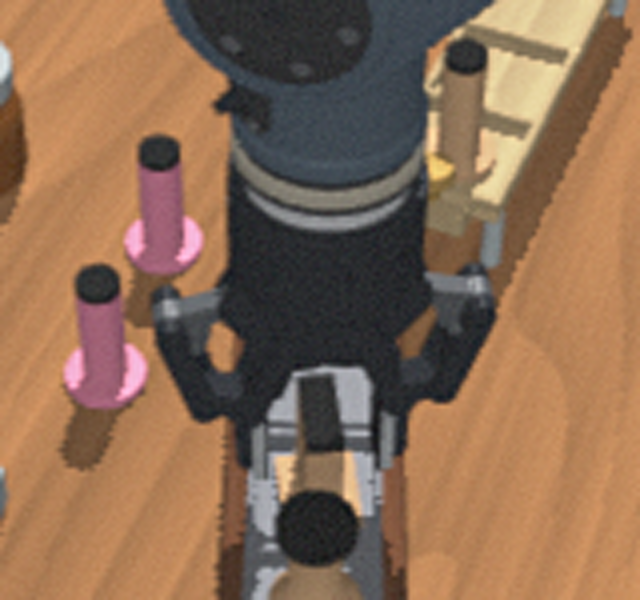

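Call:
{"name": "play_rows", "arguments": {"deltas": [[0, 0, 0, 0, 0, 0], [0, 0, 0, 0, 0, 0], [0, 0, 0, 0, 0, 0], [0, 0, 0, 0, 0, 0], [0, 0, 0, 0, 0, 0], [0, 0, 0, 0, 0, 0]], "gripper": 0.005}}

```text
t: 15.05
tcp_pos: [0.5183, 0.143, 0.0329]
tool_rot: [-0.606, 0.363, -0.364, 0.607]
force: [-1.0, 0.2, 5.9]
finger_gap: 0.186
```

Call:
{"name": "play_rows", "arguments": {"deltas": [[0, -0.005, 0, 0, 0, 0], [0, -0.015, 0, 0, 0, 0], [0, -0.035, 0, 0, 0, 0], [0, -0.06, 0, 0, 0, 0], [0, -0.085, 0, 0, 0, 0], [0, -0.108, 0, 0, 0, 0], [0, -0.118, 0, 0, 0, 0], [0, -0.118, 0, 0, 0, 0]]}}

```text
t: 15.85
tcp_pos: [0.5188, 0.143, 0.1519]
tool_rot: [-0.606, 0.363, -0.365, 0.607]
force: [0.2, -0.5, -1.3]
finger_gap: 0.18
```

```bash
python3 plan.py .5268 -.1405 .15 -.0335;  python3 look.py s16 side 240 400 180 330 4
```

```text
t 15.85 tcp [0.5188 0.143  0.1519] gap mm 15.4 F [ 0.2 -0.5 -1.3] q [ 0.06  0.47  1.7   0.    0.97 -0.43]
tool z world [0.88 0.47 0.  ] delta [0.2539, 0.0019, -0.1265] rot [-0.004, 0.524, 0.001] rows 5.673140830353112 3.4924598382795247
0 [[350.0, 287.0], [296.0, 291.0], [348.0, 277.0], [295.0, 281.0]]
0.013 [[350.0, 282.0], [296.0, 286.0], [348.0, 271.0], [295.0, 275.0]]
0.05 [[352.0, 265.0], [296.0, 270.0], [349.0, 255.0], [294.0, 259.0]]
```

View pics/s16.png

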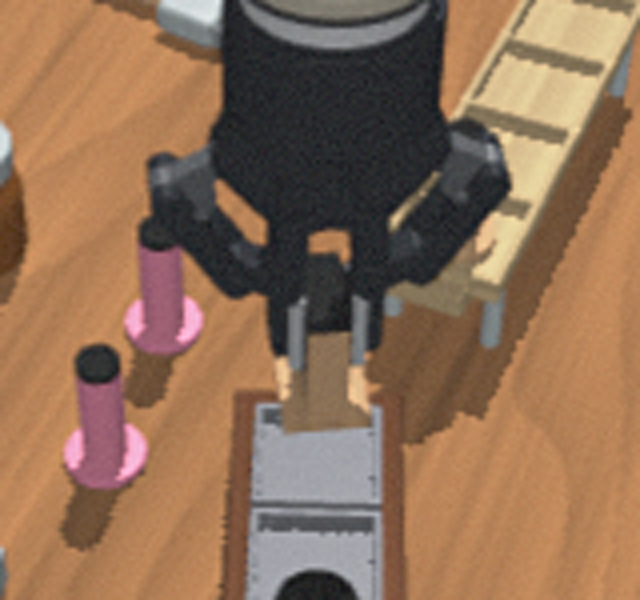

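Call:
{"name": "play_rows", "arguments": {"deltas": [[0.015, 0, -0.007, 0, 0.03, 0], [0.04, 0, -0.02, 0, 0.08, 0], [0.075, 0, -0.037, 0, 0.155, 0], [0.11, 0, -0.055, 0, 0.23, 0], [0.145, 0, -0.072, 0, 0.3, 0], [0.18, 0, -0.09, 0, 0.37, 0], [0.21, 0, -0.105, 0, 0.435, 0], [0.235, 0, -0.117, 0, 0.485, 0], [0.249, 0, -0.124, 0, 0.515, 0], [0.254, 0, -0.1265, 0, 0.524, 0], [0.254, 0, -0.1265, 0, 0.524, 0], [0.254, 0, -0.1265, 0, 0.524, 0]]}}

```text
t: 17.1
tcp_pos: [0.5252, -0.1393, 0.1499]
tool_rot: [-0.492, 0.509, -0.507, 0.492]
force: [-0.1, -0.1, -0.5]
finger_gap: 0.178
```

```bash
python3 plan.py .5268 -.1405 .0415 -.0335;  python3 look.py s17 side 280 440 110 260 4
```

```text
t 17.1 tcp [ 0.5252 -0.1393  0.1499] gap mm 15.2 F [-0.1 -0.1 -0.5] q [-0.47  0.48  1.68  0.    0.98 -0.43]
tool z world [ 1.   -0.03 -0.  ] delta [0.0013, 0.1084, 0.0018] rot [0.001, 0.001, -0.001] rows 2.167869762324867 0.013045181835869984
0 [[389.0, 191.0], [348.0, 180.0], [392.0, 185.0], [352.0, 174.0]]
0.013 [[390.0, 186.0], [348.0, 175.0], [393.0, 180.0], [352.0, 169.0]]
0.05 [[392.0, 170.0], [349.0, 160.0], [395.0, 164.0], [353.0, 154.0]]
```

View pics/s17.png

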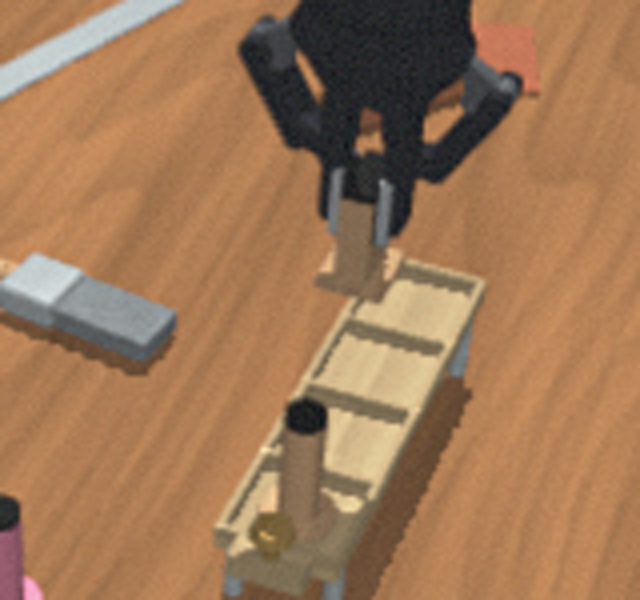

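Call:
{"name": "play_rows", "arguments": {"deltas": [[0.001, 0.01, 0.001, 0, 0, 0], [0.0015, 0.03, 0.002, 0, 0, 0], [0.0015, 0.055, 0.002, 0, 0, 0], [0.0015, 0.077, 0.002, 0, 0, 0], [0.0015, 0.092, 0.002, 0, 0, 0], [0.0015, 0.1, 0.002, 0, 0, 0], [0.0015, 0.105, 0.002, 0, 0, 0], [0.0015, 0.108, 0.002, 0, 0, 0], [0.0015, 0.109, 0.002, 0, 0, 0], [0.0015, 0.109, 0.002, 0, 0, 0], [0.0015, 0.109, 0.002, 0, 0, 0]]}}

```text
t: 18.25
tcp_pos: [0.5281, -0.1425, 0.0419]
tool_rot: [0.491, -0.508, 0.509, -0.492]
force: [-0.3, -0.4, -1.2]
finger_gap: 0.187
```

```bash
python3 plan.py .5268 -.1405 .040 -.0335;  python3 look.py s18 side 280 440 110 260 4
```

```text
t 18.25 tcp [ 0.5281 -0.1425  0.0419] gap mm 16.0 F [-0.3 -0.4 -1.2] q [-0.47  0.65  1.75 -0.    0.74 -0.43]
tool z world [ 1.   -0.03  0.  ] delta [-0.002, 0.0019, -0.0014] rot [-0.001, -0.0, 0.001] rows 0.06124049659867572 0.008957006038402411
0 [[383.0, 231.0], [345.0, 220.0], [386.0, 224.0], [348.0, 213.0]]
0.013 [[383.0, 226.0], [345.0, 215.0], [387.0, 220.0], [349.0, 209.0]]
0.05 [[385.0, 213.0], [346.0, 202.0], [388.0, 206.0], [350.0, 195.0]]
```

View pics/s18.png

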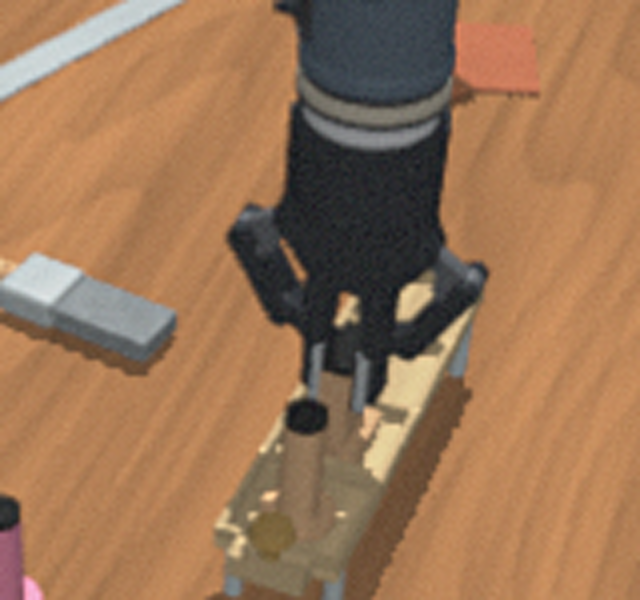

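Call:
{"name": "play_rows", "arguments": {"deltas": [[-0.002, 0.001, -0.001, 0, 0, 0], [-0.002, 0.002, -0.001, 0, 0, 0], [-0.002, 0.0025, -0.001, 0, 0, 0], [-0.002, 0.0025, -0.001, 0, 0, 0]]}}

```text
t: 18.7
tcp_pos: [0.5266, -0.14, 0.0399]
tool_rot: [-0.491, 0.508, -0.508, 0.491]
force: [-1.5, 0.3, 8.3]
finger_gap: 0.184
```

Call:
{"name": "play_rows", "arguments": {"deltas": [[0, 0, 0, 0, 0, 0], [0, 0, 0, 0, 0, 0], [0, 0, 0, 0, 0, 0], [0, 0, 0, 0, 0, 0], [0, -0.01, 0, 0, 0, 0], [0, -0.03, 0, 0, 0, 0], [0, -0.06, 0, 0, 0, 0], [0, -0.09, 0, 0, 0, 0], [0, -0.105, 0, 0, 0, 0], [0, -0.105, 0, 0, 0, 0]], "gripper": 0.05}}

```text
t: 19.7
tcp_pos: [0.5287, -0.1411, 0.1469]
tool_rot: [0.491, -0.506, 0.511, -0.492]
force: [-0.3, 0.1, -0.1]
finger_gap: 0.587
```

```bash
python3 plan.py .4984 .1962 .145 .357;  python3 look.py s19 side 280 440 110 260 4
```

```text
t 19.7 tcp [ 0.5287 -0.1411  0.1469] gap mm 50.2 F [-0.3  0.1 -0.1] q [-0.47  0.48  1.68 -0.    0.97 -0.43]
tool z world [ 1.   -0.03  0.01] delta [-0.3361, 0.0007, -0.0417] rot [-0.005, -0.391, 0.004] rows 6.773711688781151 2.607466648032687
0 [[388.0, 193.0], [347.0, 182.0], [391.0, 186.0], [351.0, 175.0]]
0.013 [[389.0, 187.0], [347.0, 176.0], [392.0, 181.0], [351.0, 170.0]]
0.05 [[391.0, 172.0], [348.0, 161.0], [394.0, 166.0], [352.0, 155.0]]
```

View pics/s19.png

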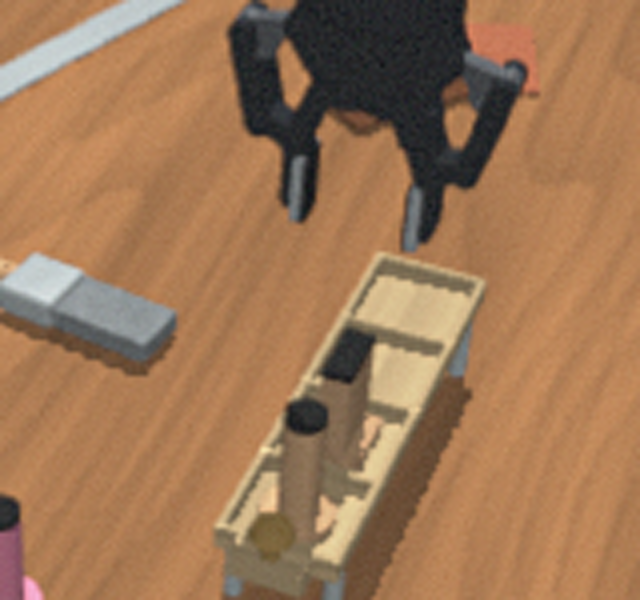

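The slab stands in the second bay and the column is unmoved. Next is the spool.

Call:
{"name": "play_rows", "arguments": {"deltas": [[-0.015, 0, -0.002, 0, -0.02, 0], [-0.05, 0, -0.006, 0, -0.06, 0], [-0.092, 0, -0.011, 0, -0.11, 0], [-0.135, 0, -0.017, 0, -0.155, 0], [-0.18, 0, -0.022, 0, -0.21, 0], [-0.224, 0, -0.028, 0, -0.26, 0], [-0.265, 0, -0.033, 0, -0.31, 0], [-0.3, 0, -0.037, 0, -0.35, 0], [-0.325, 0, -0.04, 0, -0.38, 0], [-0.336, 0, -0.042, 0, -0.391, 0], [-0.336, 0, -0.042, 0, -0.391, 0], [-0.336, 0, -0.042, 0, -0.391, 0]], "gripper": 0.055}}

```text
t: 20.95
tcp_pos: [0.4956, 0.1964, 0.1431]
tool_rot: [0.581, -0.404, 0.403, -0.58]
force: [0.5, 0.6, 1.0]
finger_gap: 0.645
```

```bash
python3 plan.py .4984 .1962 .04 .357;  python3 look.py s20 side 240 400 220 370 4
```

```text
t 20.95 tcp [0.4956 0.1964 0.1431] gap mm 55.1 F [0.5 0.6 1. ] q [ 0.17  0.47  1.71 -0.    0.95 -0.19]
tool z world [ 0.94  0.35 -0.  ] delta [0.0012, 0.1031, 0.0028] rot [0.002, 0.0, 0.0] rows 2.0630228510509063 0.012560010920078449
0 [[351.0, 322.0], [295.0, 321.0], [351.0, 310.0], [295.0, 309.0]]
0.013 [[352.0, 317.0], [295.0, 316.0], [351.0, 305.0], [295.0, 304.0]]
0.05 [[353.0, 301.0], [294.0, 300.0], [353.0, 289.0], [295.0, 288.0]]
```

View pics/s20.png

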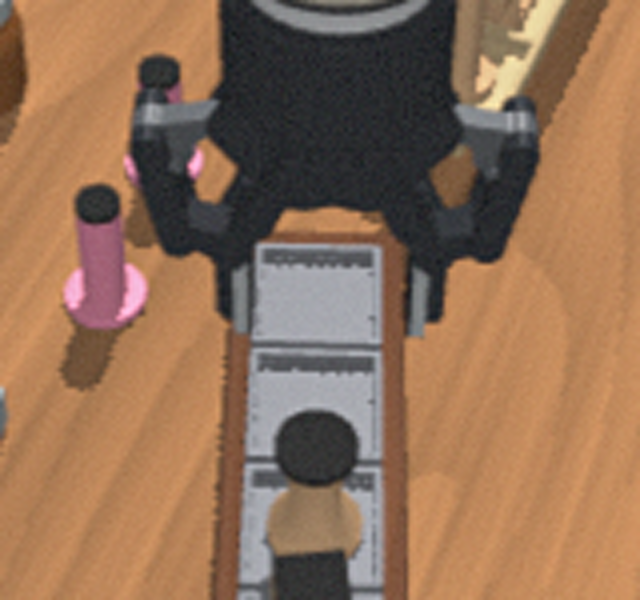

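Call:
{"name": "play_rows", "arguments": {"deltas": [[0.001, 0.015, 0.0015, 0, 0, 0], [0.001, 0.04, 0.003, 0, 0, 0], [0.001, 0.065, 0.003, 0, 0, 0], [0.001, 0.082, 0.003, 0, 0, 0], [0.001, 0.094, 0.003, 0, 0, 0], [0.001, 0.101, 0.003, 0, 0, 0], [0.001, 0.103, 0.003, 0, 0, 0], [0.001, 0.103, 0.003, 0, 0, 0]]}}

```text
t: 21.8
tcp_pos: [0.4998, 0.1968, 0.041]
tool_rot: [-0.581, 0.403, -0.404, 0.581]
force: [-0.2, -0.1, 0.1]
finger_gap: 0.643
```

```bash
python3 plan.py .4984 .1962 .04 .357;  python3 look.py s21 side 240 400 220 370 4
```

```text
t 21.8 tcp [0.4998 0.1968 0.041 ] gap mm 54.9 F [-0.2 -0.1  0.1] q [ 0.17  0.64  1.78 -0.    0.72 -0.19]
tool z world [0.94 0.35 0.  ] delta [0.0001, 0.001, -0.0015] rot [-0.0, -0.001, 0.0] rows 0.03696325314932558 0.004938937622105341
0 [[345.0, 359.0], [293.0, 358.0], [345.0, 348.0], [294.0, 347.0]]
0.013 [[346.0, 355.0], [293.0, 354.0], [345.0, 343.0], [294.0, 342.0]]
0.05 [[347.0, 342.0], [293.0, 340.0], [347.0, 330.0], [294.0, 329.0]]
```

View pics/s21.png

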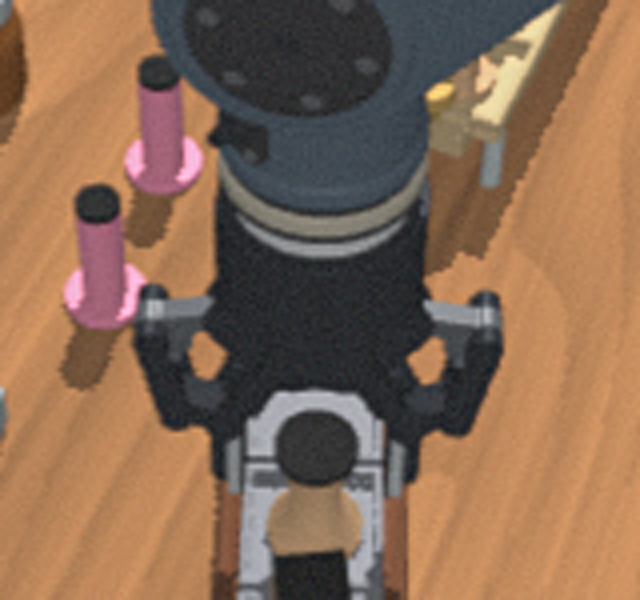

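Call:
{"name": "play_rows", "arguments": {"deltas": [[0, 0, 0, 0, 0, 0], [0, 0, 0, 0, 0, 0], [0, 0, 0, 0, 0, 0], [0, 0, 0, 0, 0, 0], [0, 0, 0, 0, 0, 0], [0, 0, 0, 0, 0, 0]], "gripper": 0.015}}

```text
t: 22.45
tcp_pos: [0.4999, 0.1972, 0.0416]
tool_rot: [-0.581, 0.403, -0.404, 0.581]
force: [-1.5, 0.1, 5.7]
finger_gap: 0.378
```

Call:
{"name": "play_rows", "arguments": {"deltas": [[0, -0.003, 0, 0, 0, 0], [0, -0.008, 0, 0, 0, 0], [0, -0.015, 0, 0, 0, 0], [0, -0.02, 0, 0, 0, 0], [0, -0.02, 0, 0, 0, 0]]}}

```text
t: 22.95
tcp_pos: [0.5001, 0.1972, 0.0617]
tool_rot: [-0.58, 0.403, -0.404, 0.581]
force: [0.3, -0.0, -0.6]
finger_gap: 0.38
```

```bash
python3 plan.py .4984 .1962 .155 .357;  python3 look.py s22 side 240 400 220 370 4
```

```text
t 22.95 tcp [0.5001 0.1972 0.0617] gap mm 32.4 F [ 0.3 -0.  -0.6] q [ 0.17  0.61  1.77  0.    0.77 -0.19]
tool z world [0.94 0.35 0.  ] delta [0.0004, -0.0933, -0.0018] rot [-0.002, 0.0, 0.0] rows 1.8661029726820288 0.012331608043518063
0 [[346.0, 353.0], [293.0, 351.0], [346.0, 341.0], [294.0, 340.0]]
0.013 [[346.0, 348.0], [293.0, 347.0], [346.0, 337.0], [294.0, 335.0]]
0.05 [[348.0, 334.0], [293.0, 333.0], [347.0, 323.0], [293.0, 322.0]]
```

View pics/s22.png

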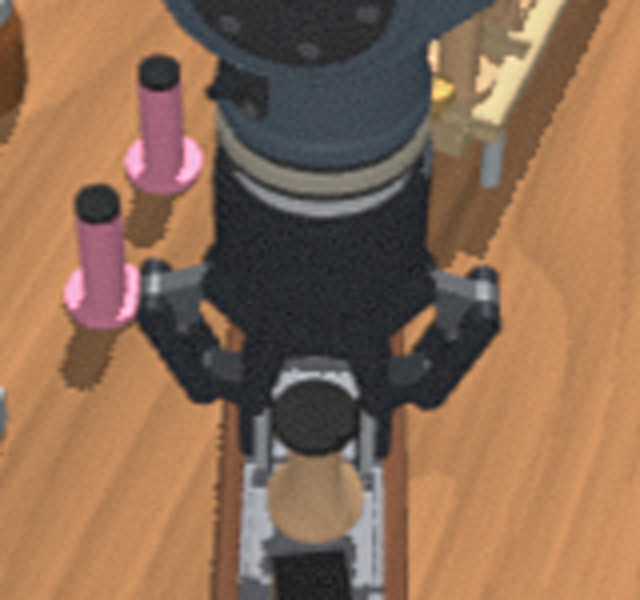

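Call:
{"name": "play_rows", "arguments": {"deltas": [[0, -0.01, 0, 0, 0, 0], [0, -0.03, 0, 0, 0, 0], [0, -0.055, 0, 0, 0, 0], [0, -0.078, 0, 0, 0, 0], [0, -0.09, 0, 0, 0, 0], [0, -0.094, 0, 0, 0, 0], [0, -0.094, 0, 0, 0, 0]]}}

```text
t: 23.7
tcp_pos: [0.4993, 0.1971, 0.155]
tool_rot: [-0.581, 0.403, -0.403, 0.581]
force: [0.7, 0.2, -0.6]
finger_gap: 0.381
```

```bash
python3 plan.py .5248 -.2025 .155 -.0335
```

```text
t 23.7 tcp [0.4993 0.1971 0.155 ] gap mm 32.5 F [ 0.7  0.2 -0.6] q [ 0.17  0.46  1.7   0.    0.98 -0.19]
tool z world [0.94 0.35 0.  ] delta [0.3833, -0.0, -0.1158] rot [-0.0, 0.39, -0.0] rows 8.007861568855116 2.6044312178474227
```

Call:
{"name": "play_rows", "arguments": {"deltas": [[0.011, 0, -0.004, 0, 0.01, 0], [0.038, 0, -0.012, 0, 0.04, 0], [0.077, 0, -0.023, 0, 0.08, 0], [0.115, 0, -0.035, 0, 0.12, 0], [0.153, 0, -0.046, 0, 0.16, 0], [0.192, 0, -0.058, 0, 0.195, 0], [0.23, 0, -0.07, 0, 0.235, 0], [0.268, 0, -0.081, 0, 0.275, 0], [0.307, 0, -0.093, 0, 0.315, 0], [0.345, 0, -0.104, 0, 0.35, 0], [0.372, 0, -0.112, 0, 0.38, 0], [0.383, 0, -0.116, 0, 0.39, 0]]}}

```text
t: 24.9
tcp_pos: [0.5238, -0.2056, 0.1535]
tool_rot: [-0.491, 0.51, -0.509, 0.49]
force: [0.3, 0.3, 0.3]
finger_gap: 0.377
```

Call:
{"name": "play_rows", "arguments": {"deltas": [[0, 0, 0, 0, 0, 0], [0, 0, 0, 0, 0, 0], [0, 0, 0, 0, 0, 0]]}}

```text
t: 25.2
tcp_pos: [0.5239, -0.2004, 0.1545]
tool_rot: [-0.492, 0.508, -0.507, 0.492]
force: [0.3, -0.5, -0.6]
finger_gap: 0.379
```

```bash
python3 plan.py .5248 -.2025 .0495 -.0335;  python3 look.py s23 side 290 450 90 240 4
```

```text
t 25.2 tcp [ 0.5239 -0.2004  0.1545] gap mm 32.4 F [ 0.3 -0.5 -0.6] q [-0.56  0.49  1.63  0.    1.02 -0.53]
tool z world [ 1.   -0.03 -0.  ] delta [0.0022, 0.105, 0.0011] rot [0.001, 0.002, -0.001] rows 2.099658477936105 0.01997147950699813
0 [[398.0, 172.0], [358.0, 162.0], [401.0, 166.0], [362.0, 156.0]]
0.013 [[399.0, 167.0], [359.0, 157.0], [402.0, 161.0], [362.0, 151.0]]
0.05 [[401.0, 151.0], [360.0, 141.0], [404.0, 146.0], [364.0, 136.0]]
```

View pics/s23.png

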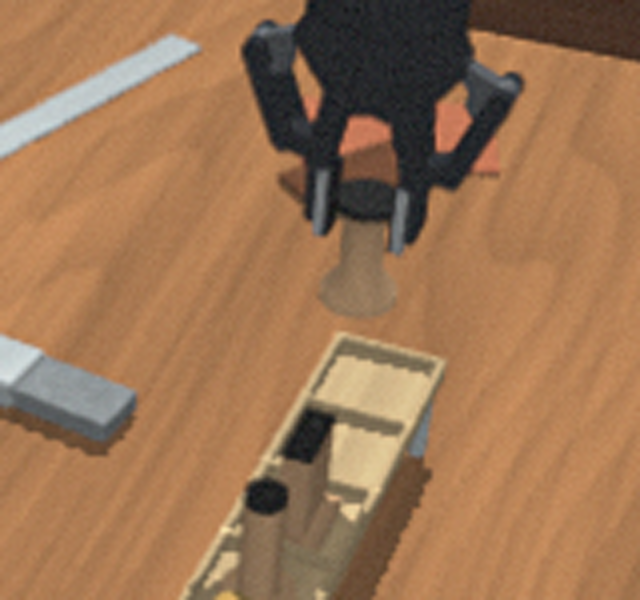

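Call:
{"name": "play_rows", "arguments": {"deltas": [[0.001, 0.01, 0.001, 0, 0, 0], [0.001, 0.03, 0.001, 0, 0, 0], [0.001, 0.055, 0.001, 0, 0, 0], [0.001, 0.075, 0.001, 0, 0, 0], [0.001, 0.09, 0.001, 0, 0, 0], [0.001, 0.098, 0.001, 0, 0, 0], [0.001, 0.103, 0.001, 0, 0, 0], [0.001, 0.105, 0.001, 0, 0, 0], [0.001, 0.105, 0.001, 0, 0, 0], [0.001, 0.105, 0.001, 0, 0, 0]]}}

```text
t: 26.25
tcp_pos: [0.5261, -0.2036, 0.0505]
tool_rot: [0.492, -0.508, 0.509, -0.492]
force: [0.2, -0.1, -0.2]
finger_gap: 0.377
```

```bash
python3 plan.py .5248 -.2025 .048 -.0335;  python3 look.py s24 side 290 450 90 240 4
```

```text
t 26.25 tcp [ 0.5261 -0.2036  0.0505] gap mm 32.2 F [ 0.2 -0.1 -0.2] q [-0.57  0.65  1.71  0.    0.78 -0.53]
tool z world [ 1.   -0.03  0.  ] delta [-0.0011, 0.0025, -0.0013] rot [-0.001, 0.001, 0.001] rows 0.05990908284416598 0.010674595255090718
0 [[392.0, 210.0], [355.0, 200.0], [395.0, 204.0], [358.0, 194.0]]
0.013 [[393.0, 206.0], [355.0, 195.0], [396.0, 200.0], [359.0, 190.0]]
0.05 [[395.0, 192.0], [356.0, 182.0], [398.0, 186.0], [360.0, 176.0]]
```

View pics/s24.png

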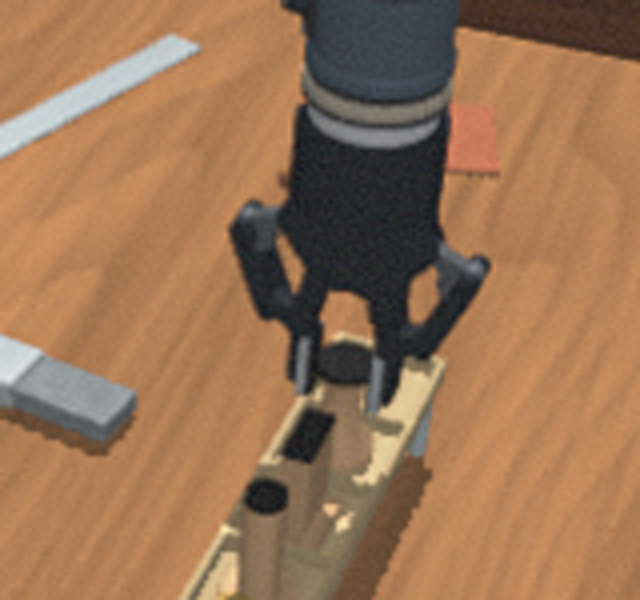

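Call:
{"name": "play_rows", "arguments": {"deltas": [[-0.001, 0.001, -0.001, 0, 0, 0], [-0.001, 0.002, -0.001, 0, 0, 0], [-0.001, 0.0025, -0.001, 0, 0, 0], [-0.001, 0.0025, -0.001, 0, 0, 0]]}}

```text
t: 26.7
tcp_pos: [0.5246, -0.2025, 0.0486]
tool_rot: [0.492, -0.508, 0.508, -0.492]
force: [-1.7, 0.6, 7.8]
finger_gap: 0.379
```

Call:
{"name": "play_rows", "arguments": {"deltas": [[0, 0, 0, 0, 0, 0], [0, 0, 0, 0, 0, 0], [0, 0, 0, 0, 0, 0], [0, 0, 0, 0, 0, 0], [0, -0.01, 0, 0, 0, 0], [0, -0.03, 0, 0, 0, 0], [0, -0.06, 0, 0, 0, 0], [0, -0.085, 0, 0, 0, 0], [0, -0.097, 0, 0, 0, 0], [0, -0.097, 0, 0, 0, 0]], "gripper": 0.06}}

```text
t: 27.7
tcp_pos: [0.5258, -0.203, 0.1464]
tool_rot: [0.491, -0.507, 0.51, -0.492]
force: [-0.1, -0.1, -0.0]
finger_gap: 0.699
```

```bash
python3 plan.py .477 .2557 .145 .49;  python3 look.py s25 side 290 450 90 240 4
```

```text
t 27.7 tcp [ 0.5258 -0.203   0.1464] gap mm 59.7 F [-0.1 -0.1 -0. ] q [-0.57  0.5   1.64 -0.    0.99 -0.53]
tool z world [ 1.   -0.03  0.  ] delta [-0.4569, 0.0001, -0.0639] rot [-0.003, -0.523, 0.003] rows 9.226040958629605 3.4879287112262882
0 [[397.0, 175.0], [358.0, 165.0], [401.0, 170.0], [362.0, 160.0]]
0.013 [[398.0, 170.0], [358.0, 160.0], [401.0, 164.0], [362.0, 154.0]]
0.05 [[401.0, 155.0], [360.0, 145.0], [404.0, 149.0], [363.0, 139.0]]
```

View pics/s25.png

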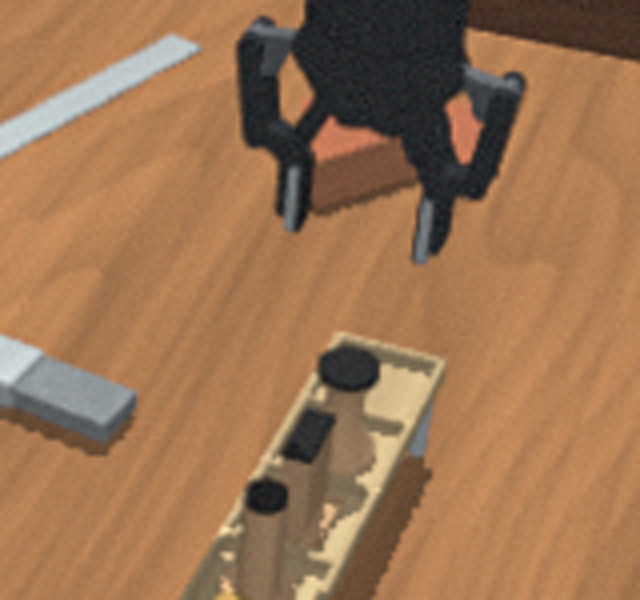

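Three heels are placed and standing. The block is last.

Call:
{"name": "play_rows", "arguments": {"deltas": [[-0.014, 0, -0.002, 0, -0.015, 0], [-0.046, 0, -0.006, 0, -0.05, 0], [-0.091, 0, -0.013, 0, -0.105, 0], [-0.137, 0, -0.019, 0, -0.157, 0], [-0.183, 0, -0.026, 0, -0.21, 0], [-0.228, 0, -0.032, 0, -0.26, 0], [-0.274, 0, -0.038, 0, -0.314, 0], [-0.32, 0, -0.045, 0, -0.366, 0], [-0.366, 0, -0.051, 0, -0.42, 0], [-0.411, 0, -0.057, 0, -0.47, 0], [-0.443, 0, -0.062, 0, -0.507, 0], [-0.457, 0, -0.064, 0, -0.523, 0]], "gripper": 0.06}}

```text
t: 28.95
tcp_pos: [0.4728, 0.2595, 0.1427]
tool_rot: [0.608, -0.363, 0.361, -0.606]
force: [0.1, -1.2, 0.1]
finger_gap: 0.703
```

Call:
{"name": "play_rows", "arguments": {"deltas": [[0, 0, 0, 0, 0, 0], [0, 0, 0, 0, 0, 0], [0, 0, 0, 0, 0, 0]]}}

```text
t: 29.25
tcp_pos: [0.4755, 0.2551, 0.1439]
tool_rot: [0.606, -0.365, 0.364, -0.606]
force: [-0.8, 0.5, 0.3]
finger_gap: 0.698
```

```bash
python3 plan.py .477 .2557 .033 .49;  python3 look.py s26 side 230 390 270 420 4
```

```text
t 29.25 tcp [0.4755 0.2551 0.1439] gap mm 59.6 F [-0.8  0.5  0.3] q [ 0.29  0.48  1.7  -0.    0.96 -0.2 ]
tool z world [ 0.88  0.47 -0.  ] delta [0.0002, 0.1109, 0.0017] rot [0.001, -0.002, 0.0] rows 2.21796881138237 0.01529970145464048
0 [[352.0, 354.0], [292.0, 359.0], [350.0, 341.0], [291.0, 346.0]]
0.013 [[353.0, 349.0], [292.0, 354.0], [350.0, 336.0], [291.0, 341.0]]
0.05 [[354.0, 333.0], [291.0, 339.0], [352.0, 320.0], [290.0, 326.0]]
```

View pics/s26.png

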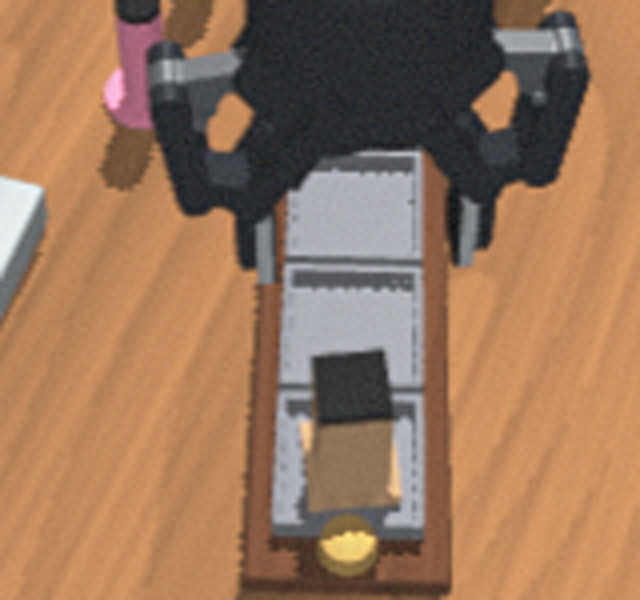

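Call:
{"name": "play_rows", "arguments": {"deltas": [[0, 0.015, 0.001, 0, 0, 0], [0, 0.04, 0.0015, 0, 0, 0], [0, 0.065, 0.0015, 0, 0, 0], [0, 0.085, 0.0015, 0, 0, 0], [0, 0.1, 0.0015, 0, 0, 0], [0, 0.108, 0.0015, 0, 0, 0], [0, 0.111, 0.0015, 0, 0, 0], [0, 0.111, 0.0015, 0, 0, 0], [0, 0.111, 0.0015, 0, 0, 0]]}}

```text
t: 30.2
tcp_pos: [0.4777, 0.2572, 0.034]
tool_rot: [-0.606, 0.364, -0.364, 0.607]
force: [0.0, -0.5, 0.0]
finger_gap: 0.703
```

```bash
python3 plan.py .477 .2557 .033 .49;  python3 look.py s27 side 230 390 270 420 4
```

```text
t 30.2 tcp [0.4777 0.2572 0.034 ] gap mm 60.0 F [ 0.  -0.5  0. ] q [ 0.29  0.66  1.77  0.    0.71 -0.2 ]
tool z world [0.88 0.47 0.  ] delta [0.001, 0.001, -0.0014] rot [-0.001, -0.0, 0.0] rows 0.03962051738901678 0.010500149746624644
0 [[346.0, 394.0], [292.0, 399.0], [344.0, 381.0], [291.0, 386.0]]
0.013 [[347.0, 389.0], [292.0, 395.0], [345.0, 377.0], [291.0, 382.0]]
0.05 [[348.0, 377.0], [292.0, 382.0], [346.0, 364.0], [290.0, 369.0]]
```

View pics/s27.png

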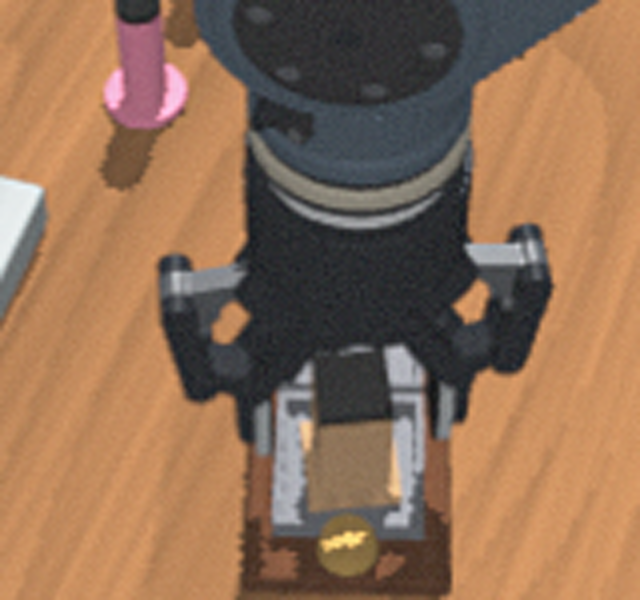

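Call:
{"name": "play_rows", "arguments": {"deltas": [[0, 0, 0, 0, 0, 0], [0, 0, 0, 0, 0, 0], [0, 0, 0, 0, 0, 0], [0, 0, 0, 0, 0, 0], [0, 0, 0, 0, 0, 0], [0, 0, 0, 0, 0, 0]], "gripper": 0.015}}

```text
t: 30.85
tcp_pos: [0.4774, 0.2575, 0.0339]
tool_rot: [-0.606, 0.364, -0.364, 0.607]
force: [-0.1, 0.4, 6.9]
finger_gap: 0.321
```

Call:
{"name": "play_rows", "arguments": {"deltas": [[0, -0.005, 0, 0, 0, 0], [0, -0.015, 0, 0, 0, 0], [0, -0.035, 0, 0, 0, 0], [0, -0.06, 0, 0, 0, 0], [0, -0.085, 0, 0, 0, 0], [0, -0.11, 0, 0, 0, 0], [0, -0.12, 0, 0, 0, 0], [0, -0.12, 0, 0, 0, 0], [0, -0.12, 0, 0, 0, 0]]}}

```text
t: 31.75
tcp_pos: [0.4763, 0.257, 0.1527]
tool_rot: [0.607, -0.364, 0.363, -0.606]
force: [-0.9, -0.9, 0.2]
finger_gap: 0.321
```

```bash
python3 plan.py .5227 -.2644 .155 -.0335;  python3 look.py s28 side 230 390 240 390 4
```

```text
t 31.75 tcp [0.4763 0.257  0.1527] gap mm 27.4 F [-0.9 -0.9  0.2] q [ 0.29  0.47  1.69 -0.    0.99 -0.2 ]
tool z world [ 0.88  0.47 -0.  ] delta [0.4819, -0.0022, -0.2044] rot [0.001, 0.523, 0.0] rows 10.469883946920957 3.4914292587964475
0 [[352.0, 352.0], [292.0, 357.0], [349.0, 339.0], [290.0, 344.0]]
0.013 [[352.0, 346.0], [291.0, 352.0], [350.0, 333.0], [290.0, 339.0]]
0.05 [[354.0, 331.0], [291.0, 336.0], [351.0, 318.0], [289.0, 323.0]]
```

View pics/s28.png

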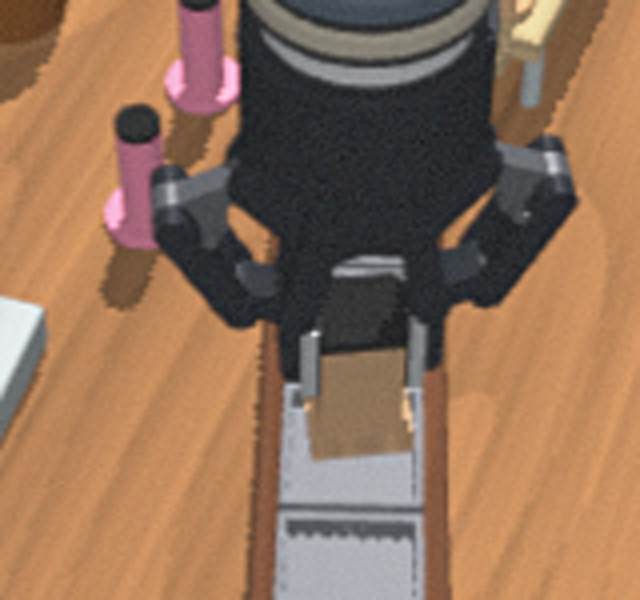

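Call:
{"name": "play_rows", "arguments": {"deltas": [[0.01, 0, -0.004, 0, 0.01, 0], [0.034, 0, -0.014, 0, 0.036, 0], [0.067, 0, -0.029, 0, 0.073, 0], [0.101, 0, -0.043, 0, 0.11, 0], [0.135, 0, -0.057, 0, 0.146, 0], [0.169, 0, -0.072, 0, 0.183, 0], [0.207, 0, -0.088, 0, 0.225, 0], [0.241, 0, -0.102, 0, 0.26, 0], [0.275, 0, -0.117, 0, 0.298, 0], [0.308, 0, -0.131, 0, 0.335, 0], [0.337, 0, -0.143, 0, 0.366, 0], [0.352, 0, -0.149, 0, 0.382, 0]]}}

```text
t: 33.0
tcp_pos: [0.5108, -0.1265, 0.1524]
tool_rot: [0.526, -0.474, 0.473, -0.525]
force: [-0.0, 0.8, -0.1]
finger_gap: 0.323
```

```bash
python3 plan.py .5227 -.2644 .155 -.0335
```

```text
t 33.0 tcp [ 0.5108 -0.1265  0.1524] gap mm 27.6 F [-0.   0.8 -0.1] q [-0.45  0.45  1.72 -0.    0.97 -0.56]
tool z world [ 0.99  0.1  -0.  ] delta [0.1384, -0.0026, -0.0025] rot [0.001, 0.137, 0.0] rows 2.769666590134414 0.9171420599177706
```

Call:
{"name": "play_rows", "arguments": {"deltas": [[0.015, -0.001, 0, 0, 0.02, 0], [0.045, -0.002, -0.001, 0, 0.05, 0], [0.08, -0.002, -0.002, 0, 0.09, 0], [0.11, -0.002, -0.002, 0, 0.12, 0], [0.13, -0.002, -0.002, 0, 0.135, 0], [0.138, -0.002, -0.002, 0, 0.137, 0], [0.138, -0.002, -0.002, 0, 0.137, 0], [0.138, -0.002, -0.002, 0, 0.137, 0]]}}

```text
t: 33.8
tcp_pos: [0.5236, -0.2593, 0.155]
tool_rot: [-0.493, 0.508, -0.506, 0.493]
force: [-0.5, -0.4, -0.6]
finger_gap: 0.325
```

```bash
python3 plan.py .5227 -.2644 .042 -.0335;  python3 look.py s29 side 290 450 70 220 4
```

```text
t 33.8 tcp [ 0.5236 -0.2593  0.155 ] gap mm 27.8 F [-0.5 -0.4 -0.6] q [-0.65  0.52  1.58  0.    1.05 -0.62]
tool z world [ 1.   -0.03 -0.  ] delta [0.0054, 0.113, -0.0006] rot [0.001, 0.005, -0.002] rows 2.2624337013524443 0.03886124560768238
0 [[406.0, 157.0], [367.0, 147.0], [408.0, 151.0], [370.0, 142.0]]
0.013 [[406.0, 151.0], [367.0, 142.0], [409.0, 146.0], [371.0, 137.0]]
0.05 [[409.0, 136.0], [369.0, 127.0], [412.0, 131.0], [372.0, 122.0]]
```

View pics/s29.png

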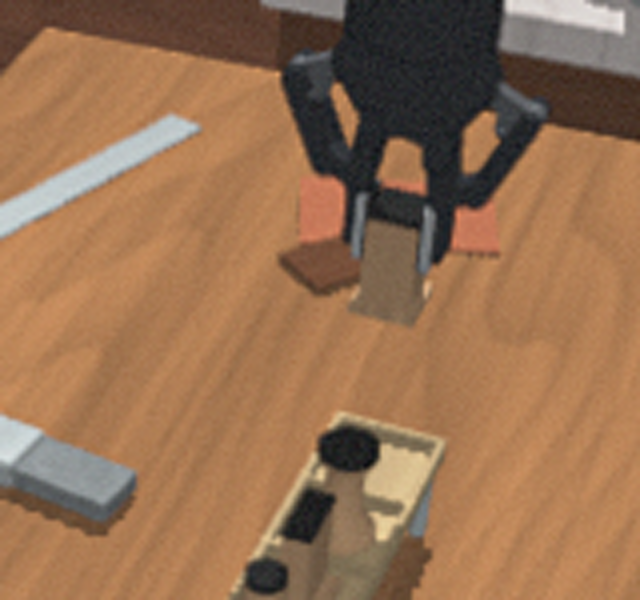

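Call:
{"name": "play_rows", "arguments": {"deltas": [[0.002, 0.01, 0, 0, 0, 0], [0.004, 0.03, 0, 0, 0, 0], [0.004, 0.055, 0, 0, 0, 0], [0.004, 0.08, 0, 0, 0, 0], [0.004, 0.097, 0, 0, 0, 0], [0.004, 0.106, 0, 0, 0, 0], [0.004, 0.11, 0, 0, 0, 0], [0.004, 0.112, 0, 0, 0, 0], [0.004, 0.112, 0, 0, 0, 0], [0.004, 0.112, 0, 0, 0, 0]]}}

```text
t: 34.85
tcp_pos: [0.5245, -0.2652, 0.0441]
tool_rot: [0.493, -0.507, 0.508, -0.493]
force: [-0.3, -0.6, -1.0]
finger_gap: 0.324
```

```bash
python3 plan.py .5227 -.2644 .0405 -.0335;  python3 look.py s30 side 290 450 70 220 4
```

```text
t 34.85 tcp [ 0.5245 -0.2652  0.0441] gap mm 27.7 F [-0.3 -0.6 -1. ] q [-0.66  0.68  1.65  0.    0.81 -0.63]
tool z world [ 1.   -0.03  0.  ] delta [-0.0007, 0.0036, -0.0019] rot [-0.001, 0.005, 0.001] rows 0.08306089663057671 0.032770800210645795
0 [[400.0, 196.0], [364.0, 186.0], [402.0, 190.0], [367.0, 181.0]]
0.013 [[400.0, 191.0], [364.0, 182.0], [403.0, 186.0], [367.0, 177.0]]
0.05 [[402.0, 178.0], [365.0, 169.0], [405.0, 173.0], [369.0, 163.0]]
```

View pics/s30.png

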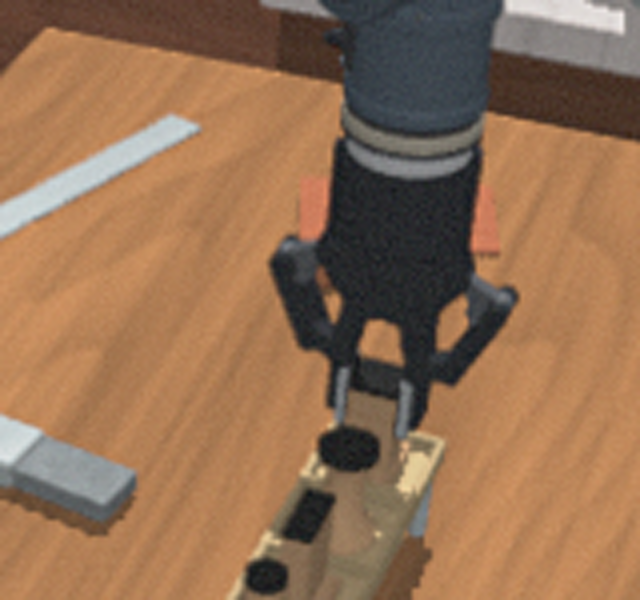

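Call:
{"name": "play_rows", "arguments": {"deltas": [[-0.001, 0.001, -0.001, 0, 0, 0], [-0.001, 0.002, -0.001, 0, 0, 0], [-0.001, 0.003, -0.001, 0, 0, 0], [-0.001, 0.0035, -0.001, 0, 0, 0], [-0.001, 0.0035, -0.001, 0, 0, 0]]}}

```text
t: 35.4
tcp_pos: [0.523, -0.2638, 0.0409]
tool_rot: [0.493, -0.507, 0.507, -0.493]
force: [-2.3, 1.2, 7.5]
finger_gap: 0.323
```

Call:
{"name": "play_rows", "arguments": {"deltas": [[0, 0, 0, 0, 0, 0], [0, 0, 0, 0, 0, 0], [0, 0, 0, 0, 0, 0], [0, 0, 0, 0, 0, 0], [0, -0.01, 0, 0, 0, 0], [0, -0.03, 0, 0, 0, 0], [0, -0.06, 0, 0, 0, 0], [0, -0.09, 0, 0, 0, 0], [0, -0.12, 0, 0, 0, 0], [0, -0.13, 0, 0, 0, 0], [0, -0.13, 0, 0, 0, 0]], "gripper": 0.055}}

```text
t: 36.5
tcp_pos: [0.524, -0.2645, 0.1717]
tool_rot: [0.493, -0.506, 0.509, -0.493]
force: [-0.1, -0.0, -0.7]
finger_gap: 0.642
```

```bash
python3 plan.py .45 -.40 .18 -.0335;  python3 look.py s31 side 280 440 110 260 4; python3 look.py t31 top 310 510 170 320 4
```

```text
t 36.5 tcp [ 0.524  -0.2645  0.1717] gap mm 54.8 F [-0.1 -0.  -0.7] q [-0.66  0.5   1.56 -0.    1.08 -0.63]
tool z world [ 1.   -0.03  0.  ] delta [0.1376, -0.0082, -0.07] rot [-0.003, 0.005, 0.003] rows 3.09155824641245 0.04179410614777775
0 [[407.0, 149.0], [369.0, 140.0], [410.0, 144.0], [372.0, 135.0]]
0.013 [[408.0, 144.0], [369.0, 135.0], [411.0, 139.0], [372.0, 130.0]]
0.05 [[411.0, 129.0], [370.0, 120.0], [413.0, 123.0], [374.0, 115.0]]
0 [[502.0, 299.0], [503.0, 238.0], [518.0, 300.0], [517.0, 239.0]]
0.013 [[506.0, 298.0], [506.0, 236.0], [521.0, 299.0], [521.0, 237.0]]
0.05 [[517.0, 297.0], [516.0, 231.0], [533.0, 297.0], [532.0, 232.0]]
```

View pics/s31.png

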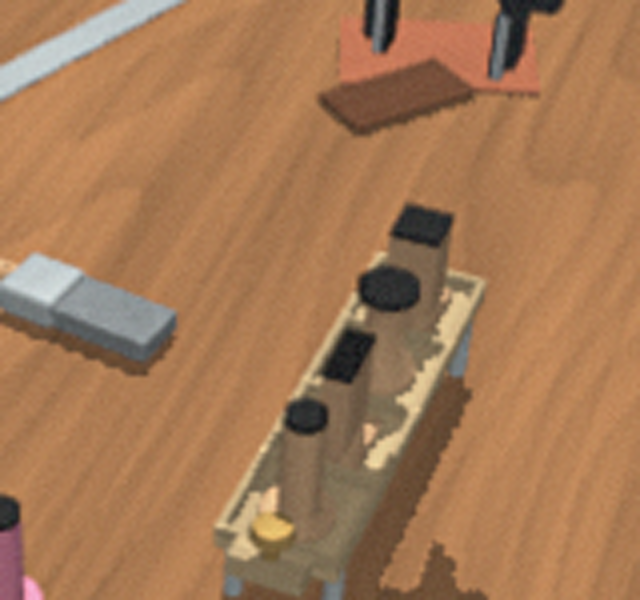

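View pics/t31.png

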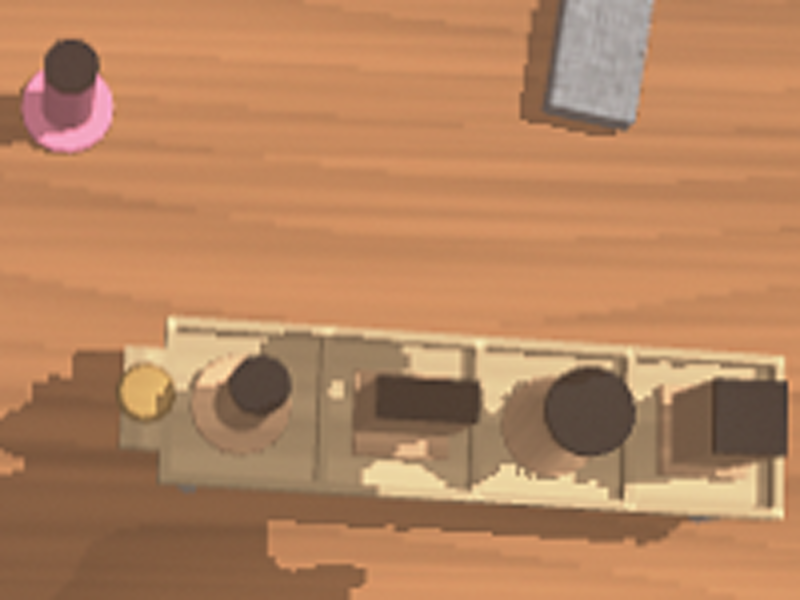

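All four heels stand one per bay, with tops in the top view at about (375,266), (417,270), (457,273) and (497,274). I'll do a final numeric check of the offsets.

Run:
```python
from h import *
from station import *
a=np.ascontiguousarray(snapshot("top")[:,:,::-1]).astype(int); m=((a.max(2)<80)&(a[:,:,2]-a[:,:,0]<28)).astype(np.uint8)
m[:250]=0;m[292:]=0;m[:,:355]=0;m[:,508:]=0
m=cv2.morphologyEx(m,cv2.MORPH_OPEN,np.ones((3,3)));k,l,st,c=cv2.connectedComponentsWithStats(m,connectivity=4)
r=(.5243,-.1735,-.035);co,si=np.cos(r[2]),np.sin(r[2])
for i in range(1,k):
    if st[i,4]<60: continue
    z=.1175 if c[i][0]<395 else .1075
    p=tri({"top":c[i]},z)[0]-r[:2]; print(st[i],c[i].round(1),"rack xy mm",(1e3*(co*p[0]+si*p[1])).round(1),(1e3*(-si*p[0]+co*p[1])).round(1))
s=sense();print(s["t"],s["tcp_pos"],s["force"])
```

```text
36.65 [ 0.5219368  -0.26301997  0.16827399] [-0.71794839  0.0564371   0.47620316]
```

Run:
```python
from h import *
from station import *
a=np.ascontiguousarray(snapshot("top")[:,:,::-1]).astype(int)
print(a[266,375],a[270,417],a[273,457],a[274,497])
m=((a.max(2)<100)&(a[:,:,2]-a[:,:,0]<34)).astype(np.uint8)
m[:250]=0;m[292:]=0;m[:,:355]=0;m[:,508:]=0
m=cv2.morphologyEx(m,cv2.MORPH_OPEN,np.ones((3,3)));k,l,st,c=cv2.connectedComponentsWithStats(m,connectivity=4)
r=(.5243,-.1735,-.035);co,si=np.cos(r[2]),np.sin(r[2])
for i in range(1,k):
    if st[i,4]<60: continue
    z=.1175 if c[i][0]<395 else .1075
    p=tri({"top":c[i]},z)[0]-r[:2]; print(st[i],c[i].round(1),"rack xy mm",(1e3*(co*p[0]+si*p[1])).round(1),(1e3*(-si*p[0]+co*p[1])).round(1))
```

```text
[60 71 86] [50 63 80] [62 72 88] [62 70 87]
[368 259  14  15 161] [374.5 265.9] rack xy mm 0.1 95.0
[446 262  23  22 384] [457.1 272.6] rack xy mm -1.0 -31.1
[404 264  26  12 252] [416.6 269.6] rack xy mm -0.3 30.5
[488 265  19  19 334] [497.2 273.9] rack xy mm 0.6 -93.5
```

All four heels are within 2 mm of their bay centres and the gripper is clear of them. Handing in.

```bash
python3 -c "
from station import *
print(sign_off()); s=sense(); print(s['t'],s['force'])"
```

```text
the job is handed in; nothing more can be done
None
the job is handed in; nothing more can be done
```

All four heels stand upright in the finishing rack in reverse order, one per bay, and I handed the job in at about 37 s of the 104 s allowed. No verdict was reported.

On the gluing rack the order from the knob was block, spool, slab, column. The pink look-alikes were left untouched. The last top-camera check gave these positions in the finishing rack's frame:

| Heel | Bay centre, y (mm) | Measured y (mm) | Measured x (mm) |
|---|---|---|---|
| Column | +93 | +95.0 | +0.1 |
| Slab | +31 | +30.5 | −0.3 |
| Spool | −31 | −31.1 | −1.0 |
| Block | −93 | −93.5 | +0.6 |

The gripper was well clear of the heels and nothing was knocked over.

Some checks disagreed:
- **Tip height:** the real fingertips stood about 38–40 mm above the reported TCP. My first hold on the column caught only its top 6 mm or so, so I set it back down and regrasped lower. I judged the later heights from the pictures and from each heel's pick height.
- **Cameras:** the two cameras placed the racks about 3–5 mm apart, so I aimed at the average. The table above uses the top camera alone.
- **Tip mask:** my first colour threshold in the final check found no heel tops, so I loosened it and took another picture.

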